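# Count the empty parts cups on the counting scale

## Task

Count the empty parts cups on the bench scale: on the console press the round key to switch on, then the square key to zero it while the pan is still empty; then nest all the cups upright one inside another in a single stack at the middle of the scale's pan. With the whole stack resting there press the cross key to count, then the bar key to store, then the round key again to switch off; press one key at a time, each fully down and let up again before the next.

Things in the scene. Friction and masses are not known exactly. Their poses are not given: they have to be found in the camera images.
- cup_1: empty shallow aluminium stacking cup, all alike, about 100 g, 32 mm high: solid foot 52 mm in diameter at the bottom, 58 at 14 mm height, above 16.5 mm a straight round collar 66 outside, wall 2.5 (mouth 61), open to an inner floor 18 mm above the underside. Nested, a cup's foot rests on that floor, 18 mm higher. Origin: centre of underside, z up through the mouth. 3 to 5 are present; an absent one reads None
- cup_2: empty shallow aluminium stacking cup, all alike, about 100 g, 32 mm high: solid foot 52 mm in diameter at the bottom, 58 at 14 mm height, above 16.5 mm a straight round collar 66 outside, wall 2.5 (mouth 61), open to an inner floor 18 mm above the underside. Nested, a cup's foot rests on that floor, 18 mm higher. Origin: centre of underside, z up through the mouth. 3 to 5 are present; an absent one reads None
- cup_3: empty shallow aluminium stacking cup, all alike, about 100 g, 32 mm high: solid foot 52 mm in diameter at the bottom, 58 at 14 mm height, above 16.5 mm a straight round collar 66 outside, wall 2.5 (mouth 61), open to an inner floor 18 mm above the underside. Nested, a cup's foot rests on that floor, 18 mm higher. Origin: centre of underside, z up through the mouth. 3 to 5 are present; an absent one reads None
- cup_4: empty shallow aluminium stacking cup, all alike, about 100 g, 32 mm high: solid foot 52 mm in diameter at the bottom, 58 at 14 mm height, above 16.5 mm a straight round collar 66 outside, wall 2.5 (mouth 61), open to an inner floor 18 mm above the underside. Nested, a cup's foot rests on that floor, 18 mm higher. Origin: centre of underside, z up through the mouth. 3 to 5 are present; an absent one reads None
- cup_5: empty shallow aluminium stacking cup, all alike, about 100 g, 32 mm high: solid foot 52 mm in diameter at the bottom, 58 at 14 mm height, above 16.5 mm a straight round collar 66 outside, wall 2.5 (mouth 61), open to an inner floor 18 mm above the underside. Nested, a cup's foot rests on that floor, 18 mm higher. Origin: centre of underside, z up through the mouth. 3 to 5 are present; an absent one reads None
- pan (a point): centre of the top face of the scale's round steel pan (124 mm in diameter, 34 mm above the table), on a low grey square base 132 mm wide that stays put; z up. A fixed black power supply, 165 mm high, stands between the scale and the console
- round_top (a point): centre of the top of the round key, a black disc of 26 mm diameter; one of 4 keys in a row (along the point's y, 52 mm apart, in any order) on a white fixed console 100 x 235 mm, 38 high, display strip beyond the keys; key tops 54 mm above the table when up, 14 above their surrounds; z up; goes down with the key
- round_key (a joint): travel of the round key in m: 0 up, 0.006 fully down (pressed straight down; the spring gives about 1 N at first and 3.6 N at the bottom and lifts it again by itself)
- square_top (a point): centre of the top of the square key, a black square of 25 mm; one of 4 keys in a row (along the point's y, 52 mm apart, in any order) on a white fixed console 100 x 235 mm, 38 high, display strip beyond the keys; key tops 54 mm above the table when up, 14 above their surrounds; z up; goes down with the key
- square_key (a joint): travel of the square key in m: 0 up, 0.006 fully down (pressed straight down; the spring gives about 1 N at first and 3.6 N at the bottom and lifts it again by itself)
- cross_top (a point): centre of the top of the cross key, a black plus-shaped cross, 30 mm over arms 10 mm wide; one of 4 keys in a row (along the point's y, 52 mm apart, in any order) on a white fixed console 100 x 235 mm, 38 high, display strip beyond the keys; key tops 54 mm above the table when up, 14 above their surrounds; z up; goes down with the key
- cross_key (a joint): travel of the cross key in m: 0 up, 0.006 fully down (pressed straight down; the spring gives about 1 N at first and 3.6 N at the bottom and lifts it again by itself)
- bar_top (a point): centre of the top of the bar key, a black single narrow bar 36 mm long (along its x, across the row of keys) and 10 mm wide; one of 4 keys in a row (along the point's y, 52 mm apart, in any order) on a white fixed console 100 x 235 mm, 38 high, display strip beyond the keys; key tops 54 mm above the table when up, 14 above their surrounds; z up; goes down with the key
- bar_key (a joint): travel of the bar key in m: 0 up, 0.006 fully down (pressed straight down; the spring gives about 1 N at first and 3.6 N at the bottom and lifts it again by itself)
Things that resemble listed ones, but are neither listed nor needed, are in the scene too. Leave any brown or yellow look-alike of the cup_3 alone.

How it is judged:
On the way, in this order (a step that is already met when the one before it is completed fails the run):
1. round key pressed down alone (on) (value of joint round_key above 0.0045 m and value of joint each of square_key, cross_key, bar_key below 0.0015 m), for 0.05 s.
2. square key pressed down alone (zero) (value of joint square_key above 0.0045 m and value of joint each of round_key, cross_key, bar_key below 0.0015 m), for 0.05 s.
3. all cups nested in one upright stack on the middle of the pan, at rest (horizontal distance between each of cup_1, cup_2, cup_3, cup_4, cup_5 and pan below 0.03 m and angle between each of cup_1, cup_2, cup_3, cup_4, cup_5's own z axis and vertical below 0.12 rad and (z of cup_1 in the frame of pan between -0.004 and 0.004 m or z of cup_1 in the frame of pan between 0.014 and 0.022 m or z of cup_1 in the frame of pan between 0.032 and 0.04 m or z of cup_1 in the frame of pan between 0.05 and 0.058 m or z of cup_1 in the frame of pan between 0.068 and 0.076 m) and linear speed of each of cup_1, cup_2, cup_3, cup_4, cup_5 below 0.03 m/s and (z of cup_2 in the frame of pan between -0.004 and 0.004 m or z of cup_2 in the frame of pan between 0.014 and 0.022 m or z of cup_2 in the frame of pan between 0.032 and 0.04 m or z of cup_2 in the frame of pan between 0.05 and 0.058 m or z of cup_2 in the frame of pan between 0.068 and 0.076 m) and (z of cup_3 in the frame of pan between -0.004 and 0.004 m or z of cup_3 in the frame of pan between 0.014 and 0.022 m or z of cup_3 in the frame of pan between 0.032 and 0.04 m or z of cup_3 in the frame of pan between 0.05 and 0.058 m or z of cup_3 in the frame of pan between 0.068 and 0.076 m) and (z of cup_4 in the frame of pan between -0.004 and 0.004 m or z of cup_4 in the frame of pan between 0.014 and 0.022 m or z of cup_4 in the frame of pan between 0.032 and 0.04 m or z of cup_4 in the frame of pan between 0.05 and 0.058 m or z of cup_4 in the frame of pan between 0.068 and 0.076 m) and (z of cup_5 in the frame of pan between -0.004 and 0.004 m or z of cup_5 in the frame of pan between 0.014 and 0.022 m or z of cup_5 in the frame of pan between 0.032 and 0.04 m or z of cup_5 in the frame of pan between 0.05 and 0.058 m or z of cup_5 in the frame of pan between 0.068 and 0.076 m) and horizontal distance between cup_1 and cup_2 below 0.01 m and horizontal distance between each of cup_1, cup_2 and cup_3 below 0.01 m and horizontal distance between each of cup_1, cup_2, cup_3 and cup_4 below 0.01 m and horizontal distance between each of cup_1, cup_2, cup_3, cup_4 and cup_5 below 0.01 m), for 0.3 s.
4. cross key pressed down alone (count) (value of joint cross_key above 0.0045 m and value of joint each of round_key, square_key, bar_key below 0.0015 m), for 0.05 s.
5. bar key pressed down alone (store) (value of joint bar_key above 0.0045 m and value of joint each of round_key, square_key, cross_key below 0.0015 m), for 0.05 s.
6. round key pressed down alone again (off) (all of step 1), for 0.05 s.
At the end, for the whole second after the job is handed in: every present cup upright (0.12 rad), at rest, in one nested stack: axes within 10 mm of each other and 30 mm of the pan's centre, lowest on the pan, each next 18 mm higher (4 mm); keys all up (1.5 mm). A key counts as pressed from 4.5 mm with the others up (all of step 3 and value of joint each of round_key, square_key, cross_key, bar_key below 0.0015 m); the robot touches nothing.
It fails at once if two keys pressed at the same time (value of joint each of round_key, square_key above 0.003 m or value of joint each of round_key, cross_key above 0.003 m or value of joint each of round_key, bar_key above 0.003 m or value of joint each of square_key, cross_key above 0.003 m or value of joint each of square_key, bar_key above 0.003 m or value of joint each of cross_key, bar_key above 0.003 m).
It fails at once if square (zero) key pressed with a cup on the pan (value of joint square_key above 0.003 m and horizontal distance between any of cup_1, cup_2, cup_3, cup_4, cup_5 and pan below 0.06 m).
It fails at once if cross (count) or bar (store) key pressed while a cup is not on the pan (value of joint any of cross_key, bar_key above 0.003 m and horizontal distance between any of cup_1, cup_2, cup_3, cup_4, cup_5 and pan above 0.08 m).
Of cup_1, cup_2, cup_3, cup_4, cup_5 only 3 to 5 are there at a start; the rules pass over those that are not, and their reading is None.
At some moment in a run one of cup_1, cup_2, cup_3, cup_4, cup_5 may be knocked a few centimetres aside while the robot is not near it.
It also fails if it takes over 210 s, if anything falls off the work surface, if the arm or the gripper's body presses on something with over 40 N, if the wrist force passes 120 N, or if a joint passes its speed limit or range.

## Robot

A 6-joint arm with a two-finger parallel gripper is mounted at the origin on a cart in front of the work surface, level with it; the furniture and walls round the work are solid. World frame = base frame: x ahead of the robot, y to its left, z up, the work surface at z = 0. Lengths are in m, angles in rad, forces in N, time in s.
With the tool pointing down it reaches from about 0.375 to 0.975 m from the base axis. Payload 3.8 kg.
Tool frame: the origin (TCP) lies at the very end of the fingers, on their centre line; the grasp point (between the pads) lies 19 mm behind it; z points along the fingers, y is the line along which they close (so a half turn about z gives the same grasp; the last joint's range is limited). The gripper opens to 85 mm and grips with 20 to 120 N. Pads are 22 mm wide; open, the fingers measure 114 mm over their backs; the gripper's body (76 mm by 85 mm) begins 54 mm behind the grasp point. The pads swing forward as they close: fully open they stand 13 mm farther back than shut.
Start: joints at [-1.353, 0.264, 1.604, -0, 1.274, -0.037], TCP at [0.17, -0.653, 0.231] pointing down, gripper open.
Joint ranges: [-2.63, 2.63], [-0.94, 2.18], [0.31, 2.57], [-1.31, 4.45], [0, 2.66], [-2.55, 2.55]. Speed limits (rad/s): [2.57, 2.57, 3.14, 3.14, 3.14, 3.14].

## Interface

Orientations are given as a rotation vector (axis times angle).
In Python, from workcell import monitor, viewer, workorder gives the robot as it stands.
- The arm moves only by the tool jog_arm, never from a script. Its argument "commands" is a list of rows, each an object with "travel": the shift along the tool's x, y, z in mm, a list of three; "rot": the turn, a rotation vector about the tool's x, y, z in degrees, a list of three; "claw": the closure in counts, from 0 (fully open) to 255 (shut). A call has exactly 5 rows; each row shifts and turns the commanded pose from where the row before left it, along the tool's axes as they then stand; what a row does not reach is not made up. A row lasts 1/10 s, in which the tool goes at most 50 mm and 8.59 degrees, less where a joint would pass 70% of its speed; a pose out of reach is approached as far as the arm can. A call is refused whole if a number of a shift passes 50 or a number of a turn 8.59, either way. A call with a gripper value outside its range is refused whole. The fingers move at their own pace and stop on an object; "force" is the grip in N (left out, the last holds). Time passes only in rows, so rows that do not move let the fingers close, or fill a call up. It gives the time, the measured TCP pose, the force, the opening and the grip force at its end, in the units of the state.
- monitor.read_state(): the state, without advancing time (a new reading comes with each control period).
- viewer.read_camera(name): name is "side" or "top"; returns a dict with "color" (400x640x3 uint8, blue, green, red), "camera_matrix" (3x3 intrinsics, pixels), "R" (3x3) and "t" (3): a world point X has camera coordinates R X + t. Camera axes: x right, y down, z forward; pixel columns grow to the right and rows downward; lengths in m; the calibration is good to about 2 mm. A picture is of the moment at which its call begins. There is no depth.
- workorder.finish_job(): hands the job in; it is judged then, once.
The state is a dict: "time": time; "q": joint angles; "joint_vel": joint speeds; "joint_torque": joint torques, N m; "tool_pos": TCP position; "tcp_rot": TCP orientation; "wrist_force": force on the tool from outside, world axes, zero at the start; "torque": the same for the moment, N m; "width": opening from 0.0 (shut) to 1.0 (fully open); "grip_force": force on a finger pad.
Only numpy, scipy, OpenCV 4.12 (cv2) and the standard library are available. Lean on these libraries where they do the work, as an engineer would, in place of code of your own. Each camera call takes 0.05 s, during which the arm holds its last target. There are 200 camera calls.

## Working session

There is one attempt and no reset: what is moved stays moved. The work goes in short steps, Python scripts to look and compute and a tool call to move; the robot and the scene stay as the last step left them, time stands still between calls to the robot, and variables do not carry over. Pictures are saved under pics/ and viewed, at most 14 in all, crops included, and the job is handed in when it is done.

Besides the shell and the picture viewer there is one more tool, called after ">>>" in YAML: its name, and indented under it one key for each argument. jog_arm: Moves the arm, as the interface text tells. Its arguments: {"type":"object","properties":{"commands":{"type":"array","items":{"type":"object","properties":{"travel":{"type":"array","items":{"type":"number"}},"rot":{"type":"array","items":{"type":"number"}},"claw":{"type":"number"}}}},"force":{"type":"number"}},"required":["commands"]}

```bash
ls; mkdir -p pics; cat > h.py <<'E'
import numpy as np, cv2, json
from workcell import monitor, viewer, workorder
def grab(name, tag):
    c=viewer.read_camera(name); cv2.imwrite(f'pics/{tag}.png',c['color']); np.savez(f'pics/{tag}.npz',**{k:np.array(v) for k,v in c.items()}); return c
def load(tag):
    return dict(np.load(f'pics/{tag}.npz'))
def ray(c,u,v):
    d=c['R'].T@np.linalg.solve(c['camera_matrix'],[u,v,1.]); return -c['R'].T@c['t'], d
def onz(c,u,v,z):
    o,d=ray(c,u,v); return o+d*(z-o[2])/d[2]
def proj(c,X):
    p=c['camera_matrix']@(c['R']@np.array(X)+c['t']); return p[:2]/p[2]
def tri(c1,p1,c2,p2):
    o1,d1=ray(c1,*p1);o2,d2=ray(c2,*p2);d1/=np.linalg.norm(d1);d2/=np.linalg.norm(d2)
    s=np.linalg.lstsq(np.c_[d1,-d2],o2-o1,rcond=None)[0]
    a,b=o1+s[0]*d1,o2+s[1]*d2
    return (a+b)/2,np.linalg.norm(a-b)
E
python3 - <<'E'
from h import *
for n in('side','top'):
    c=grab(n,n+'0'); print(n,(-c['R'].T@c['t']).round(3),c['camera_matrix'].round(1).tolist(),c['R'].round(2).tolist())
s=monitor.read_state(); print(s)
E
```

```text
pics
side [-0.111  1.059  0.714] [[433.5, 0.0, 322.1], [0.0, 433.5, 200.7], [0.0, 0.0, 1.0]] [[-0.89, -0.45, -0.02], [-0.18, 0.4, -0.9], [0.41, -0.8, -0.44]]
top [ 0.356 -0.086  1.512] [[477.6, 0.0, 311.4], [0.0, 477.6, 201.7], [0.0, 0.0, 1.0]] [[0.01, -1.0, 0.01], [-1.0, -0.01, -0.09], [0.09, -0.0, -1.0]]
{'time': 0.1, 'q': array([-1.35291942e+00,  2.64705235e-01,  1.60524551e+00,  2.64170078e-06,
        1.27368258e+00, -3.69097110e-02]), 'joint_vel': array([ 0.00155634, -0.00244295, -0.00315015, -0.00075669, -0.00146084,
       -0.00056948]), 'joint_torque': array([-4.24493355e-04, -5.16706252e+01, -3.68590629e+01, -1.35405144e-04,
        6.27354893e-03, -8.31166602e-06]), 'tool_pos': array([ 0.16997676, -0.65256851,  0.23006367]), 'tcp_rot': array([-3.11411864e+00, -3.98876796e-01,  2.85512075e-04]), 'wrist_force': array([ 0.00216308, -0.09232153,  0.26015122]), 'torque': array([0.00872904, 0.00216693, 0.01086463]), 'grip_force': 0.0, 'width': 0.9979452565216538}
```

View pics/top0.png

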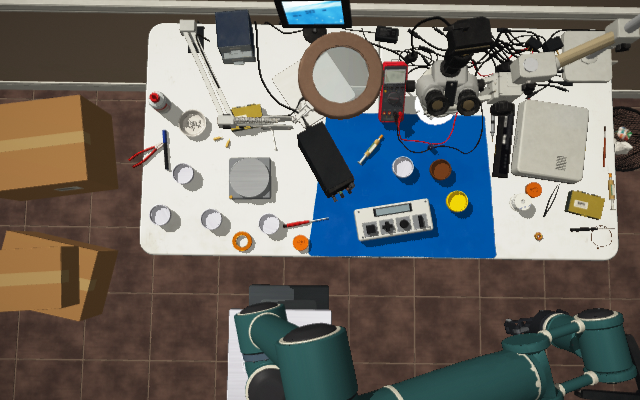

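View pics/side0.png

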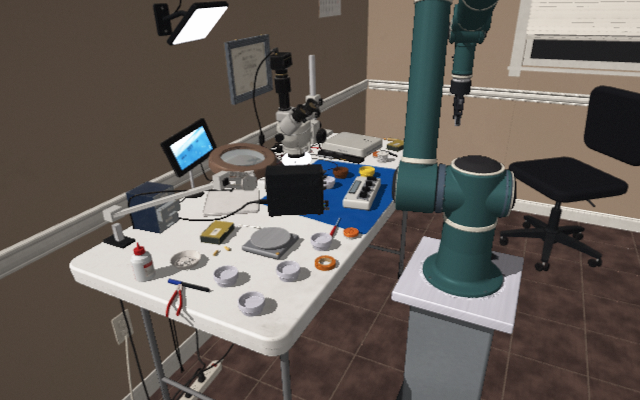

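The top view shows five grey-white cups at about (184,174), (160,216), (212,219), (270,224) and (403,167). The brown look-alike is at (441,170) and the yellow one at (457,202). There is also a dish of bits at (193,124) and a white roll at (521,203). The scale is at (250,178), the power supply at (325,160) and the console at (395,222). Next I'll measure and take enlarged crops.

```bash
python3 - <<'E'
from h import *
t=load('top0');s=load('side0')
a=cv2.resize(t['color'][100:250,135:300],None,fx=4,fy=4,interpolation=cv2.INTER_CUBIC)[:, :]
b=cv2.resize(t['color'][145:250,340:480],None,fx=5,fy=5,interpolation=cv2.INTER_CUBIC)
cv2.imwrite('pics/cropA.png',a);cv2.imwrite('pics/cropB.png',b)
b=cv2.resize(s['color'][150:320,130:390],None,fx=3,fy=3,interpolation=cv2.INTER_CUBIC)
cv2.imwrite('pics/cropC.png',b)
for p in[(184,174),(160,216),(212,219),(270,224),(403,167),(250,178),(371,229),(421,220)]: print(p,onz(t,*p,0.034).round(3), proj(s,onz(t,*p,0.032)).round(0))
E
```

```text
(184, 174) [0.57  0.306 0.034] [226. 271.]
(160, 216) [0.438 0.375 0.034] [252. 299.]
(212, 219) [0.431 0.214 0.034] [288. 266.]
(270, 224) [0.417 0.034 0.034] [321. 237.]
(403, 167) [ 0.601 -0.378  0.034] [327. 179.]
(250, 178) [0.56  0.1   0.034] [271. 237.]
(371, 229) [ 0.406 -0.278  0.034] [363. 198.]
(421, 220) [ 0.436 -0.433  0.034] [370. 181.]
```

View pics/cropA.png

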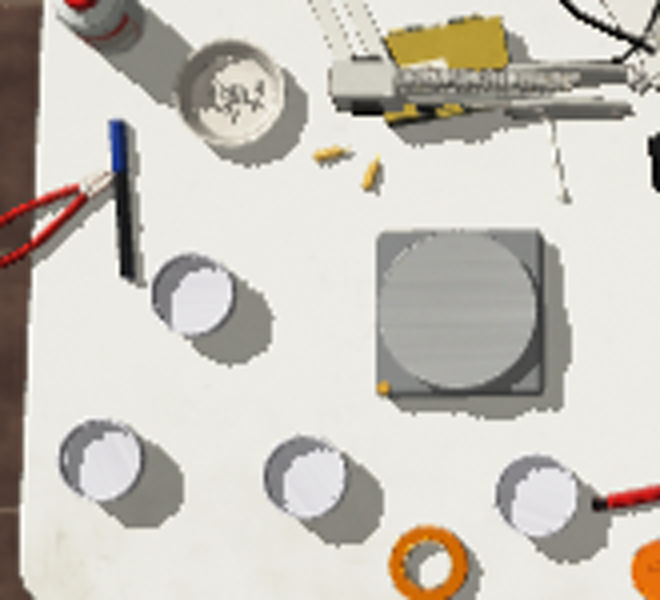

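View pics/cropB.png

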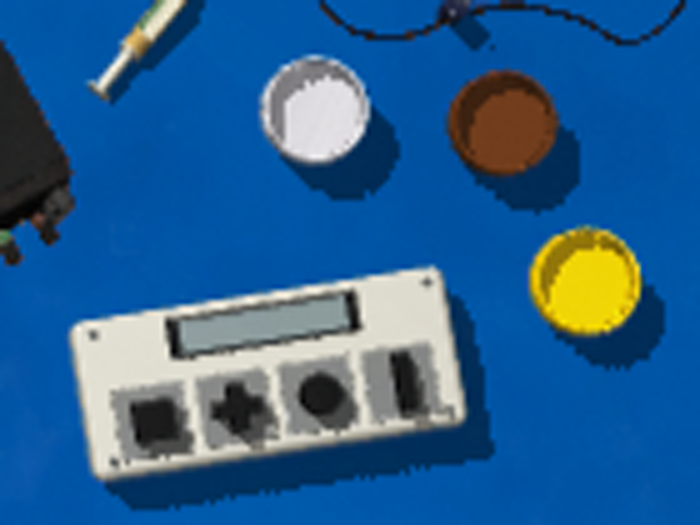

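View pics/cropC.png

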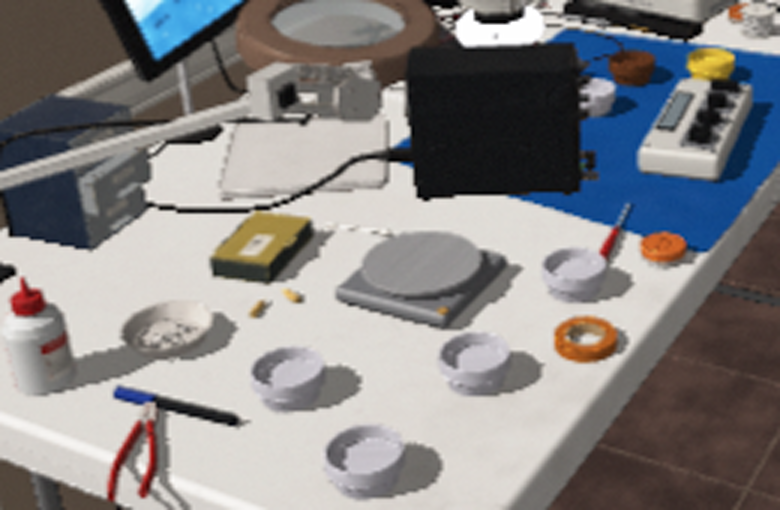

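The crops confirm five aluminium cups, all grey with a collar over a narrower foot. In the top view they are at (184,174), (160,216), (212,219), (270,224) and (403,167). The dish at (193,124) is wider and holds bits, and the brown and yellow ones are look-alikes, so I leave those alone. The key order from +y is square (371,229), cross (388,227), round (404,224), bar (421,222).

```bash
cat >> h.py <<'E'
CUPS=[(184,174),(160,216),(212,219),(270,224),(403,167)]
def blob(img,mask,p,r):
    m=np.zeros(mask.shape,np.uint8); cv2.circle(m,tuple(int(round(x)) for x in p),r,255,-1)
    m&=mask.astype(np.uint8)*255
    n,l,st,ce=cv2.connectedComponentsWithStats(m)
    if n<2: return None
    i=1+np.argmax(st[1:,4]); return ce[i],st[i],l==i
def lilac(img):
    b,g,r=[img[...,i].astype(int) for i in range(3)]
    return (b-r>=8)&(b-g<45)&(b>90)   # bluish grey of the cups
def rim(c,p,r):
    o=blob(c['color'],lilac(c['color']),p,r)
    if o is None: return None
    cs,_=cv2.findContours(o[2].astype(np.uint8),cv2.RETR_EXTERNAL,cv2.CHAIN_APPROX_NONE)
    k=max(cs,key=len); return o, k[:,0,:].astype(float)
E
python3 - <<'E'
from h import *
t=load('top0');s=load('side0')
im=t['color']
for p in [(184,174),(178,170),(175,174),(186,184),(195,185),(403,167),(396,164),(140+40,200),(393,167),(250,178)]: print(p,im[p[1],p[0]])
for p in CUPS:
    o,k=rim(t,p,16); e=cv2.minEnclosingCircle(k.astype(np.float32)); q=proj(s,onz(t,*e[0],.02)); r=rim(s,q,24)
    print(p,o[0].round(1),o[1][:5],np.round(e[0],1),round(e[1],1),'side',q.round(0),r and (r[0][0].round(1),r[0][1]))
g=im.max(2)<75
for p in[(371,229),(388,227),(404,224),(421,222)]:
    o=blob(im,g,p,8); gs=s['color'].max(2)<75; q=proj(s,onz(t,*o[0],.054)); r=blob(s['color'],gs,q,6)
    print(o[0].round(1),o[1],onz(t,*o[0],.054).round(4),q.round(1),r and r[0].round(1), r and tri(t,o[0],s,r[0]))
E
```

```text
(184, 174) [228 225 227]
(178, 170) [124 121 122]
(175, 174) [126 123 125]
(186, 184) [125 131 134]
(195, 185) [129 137 137]
(403, 167) [224 221 222]
(396, 164) [126 123 124]
(180, 200) [226 232 234]
(393, 167) [200 196 198]
(250, 178) [168 173 172]Traceback (most recent call last):
  File "<stdin>", line 6, in <module>
TypeError: cannot unpack non-iterable NoneType object
```

```bash
sed -i 's/^    return (b-r>=8).*/    return (b-g>=1)\&(b-g<14)\&(r-g>=-1)\&(r-g<8)\&(b>60)/' h.py
python3 - <<'E'
from h import *
t=load('top0');s=load('side0')
im=t['color']
for p in CUPS:
    o,k=rim(t,p,16); e=cv2.minEnclosingCircle(k.astype(np.float32)); q=proj(s,onz(t,*o[0],.02)); r=rim(s,q,20)
    print(p,o[0].round(1),o[1][:5],np.round(e[0],1),round(e[1],1),onz(t,*e[0],.032).round(3),'side',q.round(0),r and (r[0][0].round(1),r[0][1]))
g=im.max(2)<75
for p in[(371,229),(388,227),(404,224),(421,222)]:
    o=blob(im,g,p,8); gs=s['color'].max(2)<75; q=proj(s,onz(t,*o[0],.054)); r=blob(s['color'],gs,q,6)
    print(o[0].round(1),o[1],onz(t,*o[0],.054).round(4),q.round(1),r and r[0].round(1), r and tri(t,o[0],s,r[0]))
# pan: ellipse/base
hsv=cv2.cvtColor(im,cv2.COLOR_BGR2HSV)
E
```

```text
(184, 174) [182.7 173.3] [172 163  22  21 337] [182.6 173.4] 10.7 [0.572 0.311 0.032] side [224. 276.] (array([225.6, 275.5]), array([213, 265,  26,  22, 434], dtype=int32))
(160, 216) [159.7 214.6] [149 205  22  21 348] [159.6 214.5] 10.7 [0.442 0.377 0.032] side [250. 304.] (array([251.2, 303.1]), array([238, 291,  27,  26, 544], dtype=int32))
(212, 219) [210.8 219. ] [201 209  21  21 340] [210.8 218.8] 10.5 [0.431 0.218 0.032] side [287. 271.] (array([287.7, 270.5]), array([276, 260,  24,  22, 415], dtype=int32))
(270, 224) [268.5 223.4] [259 214  20  20 331] [268.6 223.3] 10.4 [0.42  0.039 0.032] side [320. 241.] (array([320.8, 241. ]), array([311, 232,  21,  19, 314], dtype=int32))
(403, 167) [402.4 167. ] [392 158  21  19 316] [402.3 166.8] 10.3 [ 0.602 -0.376  0.032] side [326. 182.] (array([328.3, 181.7]), array([323, 176,  11,  12, 101], dtype=int32))
[370.5 229.3] [366 225  10  10  83] [ 0.4045 -0.2743  0.054 ] [362.7 192.8] [363.7 192.8] (array([ 0.40279028, -0.27490676,  0.05421832]), np.float64(0.0037249477683812394))
[387.3 226.9] [382 222  11  11  77] [ 0.4126 -0.3255  0.054 ] [365.8 187.2] [366.5 187.5] (array([ 0.41139873, -0.32622641,  0.05248839]), np.float64(0.0026749785022462244))
[404.6 224.4] [400 220  10  10  77] [ 0.4207 -0.3785  0.054 ] [368.9 181.7] [369.3 181.8] (array([ 0.42001529, -0.37891144,  0.05356781]), np.float64(0.0015987228061627985))
[420.6 221.3] [418 215   6  13  57] [ 0.4308 -0.4276  0.054 ] [371.  176.7] [371.6 178. ] (array([ 0.43012892, -0.42937726,  0.04793303]), np.float64(0.002133209384912832))
```

```bash
python3 - <<'E'
from h import *
t=load('top0');s=load('side0')
im=t['color']
for p in CUPS[:4]:
    o,k=rim(t,p,16); e=cv2.minEnclosingCircle(k.astype(np.float32))
    X=onz(t,*e[0],.032); q=proj(s,X); r=rim(s,q+[0,5],20)
    x,y,w,h,a=r[0][1]; _,d=ray(s,*q); el=-d[2]/np.linalg.norm(d)
    c=(x+(w-1)/2, y-.5+ w*el/2)
    print(p,tri(t,e[0],s,c),'w',w,'pred w',66/1000*433.5/(s['R']@X+s['t'])[2])
def pan(c,p,lo,hi,r):
    im=c['color']; m=(im.min(2)>lo)&(im.max(2)<hi)
    m=cv2.morphologyEx(m.astype(np.uint8),cv2.MORPH_OPEN,np.ones((3,3)))>0
    o=blob(im,m,p,r); k=max(cv2.findContours(o[2].astype(np.uint8),cv2.RETR_EXTERNAL,cv2.CHAIN_APPROX_NONE)[0],key=len)
    return o[0],o[1],cv2.fitEllipse(cv2.convexHull(k))
a=pan(t,(250,178),150,195,30); print(a)
print([im[178,x].tolist() for x in (231,240,262,268,273)], [s['color'][y,271].tolist() for y in (228,232,238,244,250,255)])
print(onz(t,*a[2][0],.034))
b=pan(s,(269,240),140,200,30); print(b)
print(tri(t,a[2][0],s,b[2][0]))
E
```

```text
(184, 174) (array([0.57115803, 0.31010205, 0.03173457]), np.float64(0.001878942893486513)) w 26 pred w 24.302562049526866
(160, 216) (array([0.44132513, 0.3762571 , 0.03235985]), np.float64(0.0024538545053963967)) w 27 pred w 26.714256127756546
(212, 219) (array([0.43046429, 0.21740393, 0.03319643]), np.float64(0.0016488845886681127)) w 24 pred w 23.965151748981743
(270, 224) (array([0.4181853 , 0.03820374, 0.03388369]), np.float64(0.003039850878534106)) w 21 pred w 21.470221813019126
(array([248.55840928, 176.81524441]), array([ 229,  157,   40,   40, 1207], dtype=int32), ((248.4927215576172, 176.7158203125), (38.789329528808594, 39.331748962402344), 53.358829498291016))
[[168, 171, 170], [167, 169, 170], [172, 178, 176], [176, 181, 180], [132, 138, 139]] [[146, 146, 148], [146, 145, 147], [147, 148, 149], [147, 148, 149], [107, 104, 107], [128, 126, 126]]
[0.56398188 0.10449613 0.034     ]
(array([269.31338583, 236.63937008]), array([250, 227,  39,  21, 635], dtype=int32), ((269.317138671875, 236.60113525390625), (20.475038528442383, 39.2261962890625), 82.90045166015625))
(array([0.56313728, 0.10402699, 0.03384901]), np.float64(0.0019549781407332528))
```

>>> jog_arm:
  commands:
    - {"rot": [0,0,-8.4],"claw": 255}
    - {"rot": [0,0,-8.4],"claw": 255}
    - {"rot": [0,0,-8.4],"claw": 255}
    - {"rot": [0,0,-8.4],"claw": 255}
    - {"rot": [0,0,-8.4],"claw": 255}

```text
$.commands[0]: bad value
```

>>> jog_arm:
  commands:
    - {"rot": [0,0,-8.4],"claw": 255}
    - {"rot": [0,0,-8.4],"claw": 255}
    - {"rot": [0,0,-8.4],"claw": 255}
    - {"rot": [0,0,-8.2],"claw": 255}
    - {"claw": 255}

```text
$.commands[0]: bad value
```

>>> jog_arm:
  commands:
    - {"travel": [0,0,0],"rot": [0,0,-8.4],"claw": 255}
    - {"travel": [0,0,0],"rot": [0,0,-8.4],"claw": 255}
    - {"travel": [0,0,0],"rot": [0,0,-8.4],"claw": 255}
    - {"travel": [0,0,0],"rot": [0,0,-8.4],"claw": 255}
    - {"travel": [0,0,0],"rot": [0,0,-8.4],"claw": 255}

```text
time: 0.6
tool_pos: [0.17, -0.6527, 0.2305]
tcp_rot: [-2.76, -1.497, -0.001]
wrist_force: [0.6, 0.5, 0.3]
width: 0.147
grip_force: 0.0
```

>>> jog_arm:
  commands:
    - {"travel": [0,0,0],"rot": [0,0,-8.4],"claw": 255}
    - {"travel": [0,0,0],"rot": [0,0,-8.4],"claw": 255}
    - {"travel": [0,0,0],"rot": [0,0,-8.4],"claw": 255}
    - {"travel": [0,0,0],"rot": [0,0,-8.2],"claw": 255}
    - {"travel": [0,0,0],"rot": [0,0,0],"claw": 255}

```text
time: 1.1
tool_pos: [0.1701, -0.6528, 0.2305]
tcp_rot: [-2.22, -2.221, -0.001]
wrist_force: [0.4, 1.0, 0.2]
width: 0.0
grip_force: 0.0
```

>>> jog_arm:
  commands:
    - {"travel": [27.4,25,0],"rot": [0,0,0],"claw": 255}
    - {"travel": [27.4,25,0],"rot": [0,0,0],"claw": 255}
    - {"travel": [27.4,25,0],"rot": [0,0,0],"claw": 255}
    - {"travel": [27.4,25,0],"rot": [0,0,0],"claw": 255}
    - {"travel": [27.4,25,0],"rot": [0,0,0],"claw": 255}

```text
time: 1.6
tool_pos: [0.2958, -0.5149, 0.2309]
tcp_rot: [-2.226, -2.216, -0.0]
wrist_force: [0.8, -0.1, -0.6]
width: -0.001
grip_force: 0.0
```

>>> jog_arm:
  commands:
    - {"travel": [27.4,25,0],"rot": [0,0,0],"claw": 255}
    - {"travel": [27.4,25,0],"rot": [0,0,0],"claw": 255}
    - {"travel": [27.4,25,0],"rot": [0,0,0],"claw": 255}
    - {"travel": [27.4,25,0],"rot": [0,0,0],"claw": 255}
    - {"travel": [27.4,25,0],"rot": [0,0,0],"claw": 255}

```text
time: 2.1
tool_pos: [0.4208, -0.3778, 0.2311]
tcp_rot: [-2.226, -2.217, -0.0]
wrist_force: [1.0, -0.1, 0.0]
width: -0.001
grip_force: 0.0
```

>>> jog_arm:
  commands:
    - {"travel": [0,0,40],"rot": [0,0,0],"claw": 255}
    - {"travel": [0,0,40],"rot": [0,0,0],"claw": 255}
    - {"travel": [0,0,40],"rot": [0,0,0],"claw": 255}
    - {"travel": [0,0,30],"rot": [0,0,0],"claw": 255}
    - {"travel": [0,0,0],"rot": [0,0,0],"claw": 255}

```text
time: 2.6
tool_pos: [0.4166, -0.3756, 0.0758]
tcp_rot: [-2.217, -2.21, 0.0]
wrist_force: [-0.1, 0.1, 0.9]
width: 0.004
grip_force: 0.0
```

```bash
python3 - <<'E'
from h import *
t=grab('top','top1');s=grab('side','side1')
S=monitor.read_state();print(S['tool_pos'].round(4),S['tcp_rot'].round(4))
print(proj(t,S['tool_pos']),proj(s,S['tool_pos']))
a=cv2.resize(t['color'][180:250,350:450],None,fx=5,fy=5,interpolation=cv2.INTER_CUBIC)
b=cv2.resize(s['color'][130:220,320:420],None,fx=4,fy=4,interpolation=cv2.INTER_CUBIC)
o=np.zeros((360,900,3),np.uint8);o[:350,:500]=a;o[:360,500:]=b;cv2.imwrite('pics/k1.png',o[:,:][:, :800] if 0 else cv2.resize(o,(800,320)))
E
```

```text
[ 0.4199 -0.379   0.0811] [-2.2225 -2.2182  0.    ]
[406.60222219 224.32991943] [369.38537451 175.09935016]
```

View pics/k1.png

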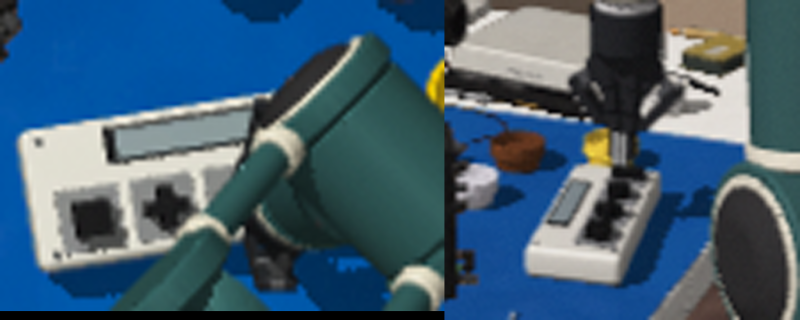

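The side crop shows the closed tip directly above the round key, third from the camera, which agrees with the measured pose. The last move overshot by about 5 mm before settling, so I'll press slowly.

>>> jog_arm:
  commands:
    - {"travel": [0,0,9],"rot": [0,0,0],"claw": 255}
    - {"travel": [0,0,8],"rot": [0,0,0],"claw": 255}
    - {"travel": [0,0,6],"rot": [0,0,0],"claw": 255}
    - {"travel": [0,0,2],"rot": [0,0,0],"claw": 255}
    - {"travel": [0,0,0],"rot": [0,0,0],"claw": 255}

```text
time: 3.2
tool_pos: [0.42, -0.379, 0.056]
tcp_rot: [-2.221, -2.221, -0.0]
wrist_force: [-0.5, -0.0, 0.7]
width: -0.001
grip_force: 0.0
```

>>> jog_arm:
  commands:
    - {"travel": [0,0,3],"rot": [0,0,0],"claw": 255}
    - {"travel": [0,0,2],"rot": [0,0,0],"claw": 255}
    - {"travel": [0,0,2],"rot": [0,0,0],"claw": 255}
    - {"travel": [0,0,1],"rot": [0,0,0],"claw": 255}
    - {"travel": [0,0,0],"rot": [0,0,0],"claw": 255}

```text
time: 3.7
tool_pos: [0.4206, -0.3796, 0.0487]
tcp_rot: [2.221, 2.221, -0.0]
wrist_force: [0.8, -0.9, 2.7]
width: 0.001
grip_force: 1.6
```

>>> jog_arm:
  commands:
    - {"travel": [0,0,0.7],"rot": [0,0,0],"claw": 255}
    - {"travel": [0,0,0.6],"rot": [0,0,0],"claw": 255}
    - {"travel": [0,0,0.5],"rot": [0,0,0],"claw": 255}
    - {"travel": [0,0,0],"rot": [0,0,0],"claw": 255}
    - {"travel": [0,0,0],"rot": [0,0,0],"claw": 255}

```text
time: 4.2
tool_pos: [0.4206, -0.3796, 0.0479]
tcp_rot: [2.221, 2.221, -0.0]
wrist_force: [-2.0, 1.5, 10.4]
width: -0.002
grip_force: 5.0
```

>>> jog_arm:
  commands:
    - {"travel": [0,0,-8],"rot": [0,0,0],"claw": 255}
    - {"travel": [0,0,-10],"rot": [0,0,0],"claw": 255}
    - {"travel": [0,0,-8],"rot": [0,0,0],"claw": 255}
    - {"travel": [0,0,0],"rot": [0,0,0],"claw": 255}
    - {"travel": [10,-2,0],"rot": [0,0,0],"claw": 255}

```text
time: 4.7
tool_pos: [0.4185, -0.3699, 0.0728]
tcp_rot: [2.221, 2.22, -0.0]
wrist_force: [0.7, 0.5, -0.2]
width: -0.001
grip_force: 0.0
```

>>> jog_arm:
  commands:
    - {"travel": [30,-5,0],"rot": [0,0,0],"claw": 255}
    - {"travel": [30,-5,0],"rot": [0,0,0],"claw": 255}
    - {"travel": [24,-3,0],"rot": [0,0,0],"claw": 255}
    - {"travel": [10,-2,0],"rot": [0,0,0],"claw": 255}
    - {"travel": [0,0,0],"rot": [0,0,0],"claw": 255}

```text
time: 5.2
tool_pos: [0.4023, -0.2735, 0.0719]
tcp_rot: [-2.218, -2.222, 0.0]
wrist_force: [1.2, -0.6, -0.3]
width: 0.0
grip_force: 0.0
```

>>> jog_arm:
  commands:
    - {"travel": [0,0,6],"rot": [0,0,0],"claw": 255}
    - {"travel": [0,0,6],"rot": [0,0,0],"claw": 255}
    - {"travel": [0,0,3],"rot": [0,0,0],"claw": 255}
    - {"travel": [0,0,0],"rot": [0,0,0],"claw": 255}
    - {"travel": [0,0,0],"rot": [0,0,0],"claw": 255}

```text
time: 5.7
tool_pos: [0.403, -0.2755, 0.0572]
tcp_rot: [-2.222, -2.22, 0.0]
wrist_force: [-0.5, 0.1, -0.7]
width: -0.0
grip_force: 0.0
```

Over the square key now, with the pan empty. Next I press to the bottom, lift, and fly towards the cups.

>>> jog_arm:
  commands:
    - {"travel": [0,0,3],"rot": [0,0,0],"claw": 255}
    - {"travel": [0,0,3],"rot": [0,0,0],"claw": 255}
    - {"travel": [0,0,3],"rot": [0,0,0],"claw": 255}
    - {"travel": [0,0,1],"rot": [0,0,0],"claw": 255}
    - {"travel": [0,0,0.8],"rot": [0,0,0],"claw": 255}

```text
time: 6.2
tool_pos: [0.4036, -0.2758, 0.0478]
tcp_rot: [2.221, 2.221, -0.0]
wrist_force: [-3.1, 0.7, 13.1]
width: -0.001
grip_force: 6.6
```

>>> jog_arm:
  commands:
    - {"travel": [0,0,0.4],"rot": [0,0,0],"claw": 255}
    - {"travel": [0,0,0],"rot": [0,0,0],"claw": 255}
    - {"travel": [0,0,0],"rot": [0,0,0],"claw": 255}
    - {"travel": [0,0,0],"rot": [0,0,0],"claw": 255}
    - {"travel": [0,0,0],"rot": [0,0,0],"claw": 255}

```text
time: 6.7
tool_pos: [0.4036, -0.2758, 0.0478]
tcp_rot: [2.22, 2.221, -0.0]
wrist_force: [-3.0, 0.6, 12.0]
width: 0.0
grip_force: 5.7
```

>>> jog_arm:
  commands:
    - {"travel": [0,0,-10],"rot": [0,0,0],"claw": 255}
    - {"travel": [0,0,-40],"rot": [0,0,0],"claw": 255}
    - {"travel": [0,0,-50],"rot": [0,0,0],"claw": 255}
    - {"travel": [0,0,-50],"rot": [0,0,0],"claw": 255}
    - {"travel": [0,0,-40],"rot": [0,0,0],"claw": 255}

```text
time: 7.2
tool_pos: [0.4033, -0.2751, 0.2393]
tcp_rot: [2.22, 2.22, 0.001]
wrist_force: [1.3, -0.8, 0.1]
width: 0.002
grip_force: 0.0
```

>>> jog_arm:
  commands:
    - {"travel": [20,1,-4],"rot": [0,0,0],"claw": 0}
    - {"travel": [40,2,0],"rot": [0,0,0],"claw": 0}
    - {"travel": [45,3,0],"rot": [0,0,0],"claw": 0}
    - {"travel": [45,2,0],"rot": [0,0,0],"claw": 0}
    - {"travel": [45,2,0],"rot": [0,0,0],"claw": 0}

```text
time: 7.7
tool_pos: [0.4125, -0.0785, 0.2402]
tcp_rot: [-2.222, -2.22, -0.0]
wrist_force: [-0.4, -0.9, -0.1]
width: 0.853
grip_force: 0.0
```

>>> jog_arm:
  commands:
    - {"travel": [45,2,0],"rot": [0,0,0],"claw": 0}
    - {"travel": [40,2,0],"rot": [0,0,0],"claw": 0}
    - {"travel": [24,2,0],"rot": [0,0,0],"claw": 0}
    - {"travel": [10,0,0],"rot": [0,0,0],"claw": 0}
    - {"travel": [0,0,0],"rot": [0,0,0],"claw": 0}

```text
time: 8.2
tool_pos: [0.4187, 0.0397, 0.2401]
tcp_rot: [-2.218, -2.224, 0.001]
wrist_force: [-1.0, 0.3, 0.0]
width: 1.003
grip_force: 0.0
```

```bash
cat >> h.py <<'E'
P={'A':(.571,.310),'B':(.441,.377),'C':(.431,.218),'D':(.419,.0385),'E':(.602,-.376)}
def cups(tag,which='ABCDE',zb=0.0):
    t=grab('top','t'+tag);s=grab('side','s'+tag)
    for n in which:
        out=[]
        X=np.array([*P[n],.032+zb]); Y=np.array([*P[n],.02+zb])
        for c,Z,r in((t,X,18),(s,Y,22)):
            o=rim(c,proj(c,Z),r)
            out.append(None if o is None else (o[0][0]-proj(c,Z)).round(1).tolist()+[int(o[0][1][4])])
        print(n,out)
    S=monitor.read_state(); print(round(S['time'],2),S['tool_pos'].round(4),S['wrist_force'].round(1),round(S['width'],3))
E
python3 -c "
from h import *
cups('2')"
```

```text
A [[-0.1, -0.3, 337], [-0.1, 0.2, 433]]
B [[0.1, -0.4, 347], [0.3, 0.1, 541]]
C [[-5.3, 1.3, 136], [0.6, 0.2, 414]]
D [[8.3, 2.4, 22], [0.5, 0.4, 315]]
E [[0.2, 0.1, 316], [2.1, -0.5, 101]]
8.3 [0.4189 0.0382 0.2401] [-0.2 -0.2 -0.9] 1.001
```

>>> jog_arm:
  commands:
    - {"travel": [0,0,40],"rot": [0,0,0],"claw": 0}
    - {"travel": [0,0,50],"rot": [0,0,0],"claw": 0}
    - {"travel": [0,0,50],"rot": [0,0,0],"claw": 0}
    - {"travel": [0,0,40],"rot": [0,0,0],"claw": 0}
    - {"travel": [0,0,20],"rot": [0,0,0],"claw": 0}

```text
time: 8.8
tool_pos: [0.4157, 0.0371, 0.0364]
tcp_rot: [-2.221, -2.216, 0.008]
wrist_force: [0.4, -0.2, -0.6]
width: 0.998
grip_force: 0.0
```

>>> jog_arm:
  commands:
    - {"travel": [0,0,12],"rot": [0,0,0],"claw": 0}
    - {"travel": [0,0,8],"rot": [0,0,0],"claw": 0}
    - {"travel": [0,0,6],"rot": [0,0,0],"claw": 0}
    - {"travel": [0,0,3],"rot": [0,0,0],"claw": 0}
    - {"travel": [0,0,0],"rot": [0,0,0],"claw": 0}

```text
time: 9.3
tool_pos: [0.4199, 0.0387, 0.0118]
tcp_rot: [2.221, 2.221, 0.001]
wrist_force: [-1.3, -0.1, 0.5]
width: 0.999
grip_force: 0.0
```

```bash
python3 - <<'E'
from h import *
cups('3','D')
s=load('s3'); b=cv2.resize(s['color'][170:270,270:390],None,fx=6,fy=6,interpolation=cv2.INTER_CUBIC)
cv2.imwrite('pics/d3.png',b)
E
```

```text
D [[-4.4, 15.5, 3], [0.9, 0.3, 324]]
9.4 [0.42   0.0389 0.0121] [-0.3  0.6  0. ] 1.0
```

View pics/d3.png

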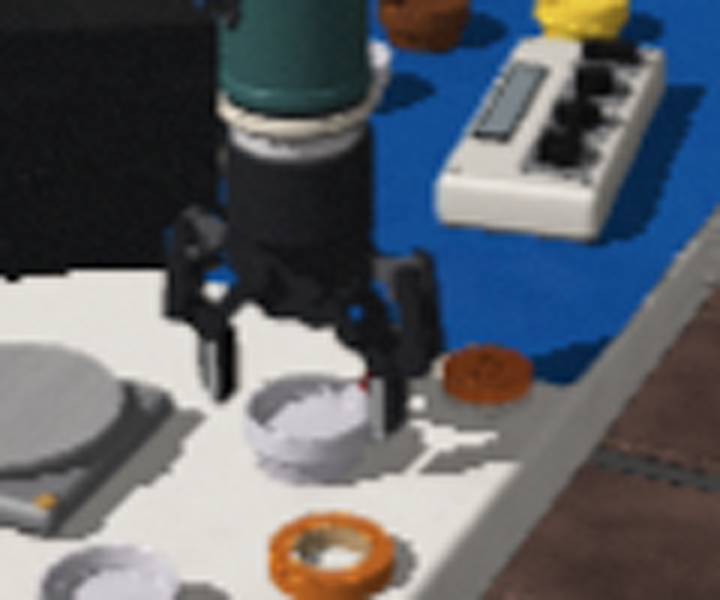

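The crop shows the open fingers straddling cup D, with nothing else in their way. I lower 3 mm more and close.

>>> jog_arm:
  commands:
    - {"travel": [0,0,3],"rot": [0,0,0],"claw": 0}
    - {"travel": [0,0,0],"rot": [0,0,0],"claw": 60}
    - {"travel": [0,0,0],"rot": [0,0,0],"claw": 80}
    - {"travel": [0,0,0],"rot": [0,0,0],"claw": 110}
    - {"travel": [0,0,0],"rot": [0,0,0],"claw": 130}
  force: 35

```text
time: 9.9
tool_pos: [0.419, 0.0389, 0.0089]
tcp_rot: [-2.221, -2.221, 0.001]
wrist_force: [-3.3, 0.4, 7.3]
width: 0.779
grip_force: 37.7
```

>>> jog_arm:
  commands:
    - {"travel": [0,0,0],"rot": [0,0,0],"claw": 130}
    - {"travel": [0,0,0],"rot": [0,0,0],"claw": 130}
    - {"travel": [0,0,-4],"rot": [0,0,0],"claw": 130}
    - {"travel": [0,0,-10],"rot": [0,0,0],"claw": 130}
    - {"travel": [0,0,-20],"rot": [0,0,0],"claw": 130}

```text
time: 10.4
tool_pos: [0.4174, 0.0388, 0.0417]
tcp_rot: [-2.22, -2.22, 0.004]
wrist_force: [0.1, -0.1, -0.6]
width: 0.78
grip_force: 39.4
```

>>> jog_arm:
  commands:
    - {"travel": [0,0,-30],"rot": [0,0,0],"claw": 130}
    - {"travel": [0,0,-20],"rot": [0,0,0],"claw": 130}
    - {"travel": [0,0,-10],"rot": [0,0,0],"claw": 130}
    - {"travel": [0,0,0],"rot": [0,0,0],"claw": 130}
    - {"travel": [0,0,0],"rot": [0,0,0],"claw": 130}

```text
time: 10.9
tool_pos: [0.4186, 0.0388, 0.1018]
tcp_rot: [-2.221, -2.221, 0.001]
wrist_force: [0.2, 0.1, -1.6]
width: 0.771
grip_force: 39.5
```

```bash
python3 - <<'E'
from h import *
cups('4','ABC')
s=load('s4'); S=monitor.read_state(); p=proj(s,S['tool_pos']).astype(int); print(p)
b=cv2.resize(s['color'][p[1]-50:p[1]+50,p[0]-60:p[0]+60],None,fx=6,fy=6,interpolation=cv2.INTER_CUBIC)
cv2.imwrite('pics/d4.png',b)
o=rim(s,p,22); x,y,w,h,a=o[0][1]; print(o[0][0],o[0][1])
for X,n in((S['tool_pos'],'tcp'),): print(proj(s,X))
E
```

```text
A [[-0.0, -0.4, 338], [-0.1, 0.2, 432]]
B [[0.0, -0.3, 344], [0.3, 0.1, 542]]
C [[-0.0, 0.1, 341], [0.6, 0.2, 414]]
11.0 [0.4179 0.0388 0.101 ] [-0.3 -0.4 -1.2] 0.774
[320 217]
[319.11309524 213.9047619 ] [306 203  26  21 336]
[320.10218381 217.64861329]
```

View pics/d4.png

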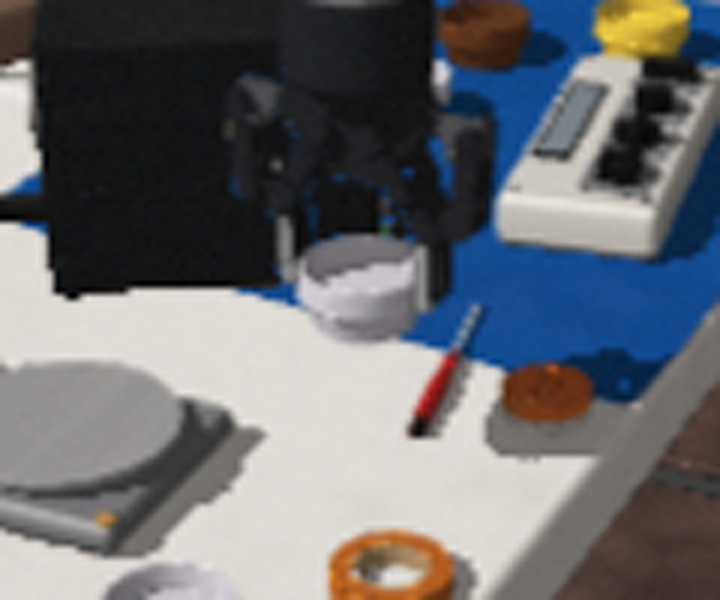

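Cup D is held level, with its collar between the pads. Carrying it to the pan.

>>> jog_arm:
  commands:
    - {"travel": [7,15,0],"rot": [0,0,0],"claw": 130}
    - {"travel": [15,35,0],"rot": [0,0,0],"claw": 130}
    - {"travel": [18,40,0],"rot": [0,0,0],"claw": 130}
    - {"travel": [16,35,0],"rot": [0,0,0],"claw": 130}
    - {"travel": [9,20,0],"rot": [0,0,0],"claw": 130}

```text
time: 11.5
tool_pos: [0.5661, 0.1049, 0.1008]
tcp_rot: [-2.221, -2.221, 0.001]
wrist_force: [0.4, -0.2, -1.6]
width: 0.776
grip_force: 39.5
```

>>> jog_arm:
  commands:
    - {"travel": [0,0,15],"rot": [0,0,0],"claw": 130}
    - {"travel": [0,0,20],"rot": [0,0,0],"claw": 130}
    - {"travel": [0,0,12],"rot": [0,0,0],"claw": 130}
    - {"travel": [0,0,5],"rot": [0,0,0],"claw": 130}
    - {"travel": [0,0,0],"rot": [0,0,0],"claw": 130}

```text
time: 12.0
tool_pos: [0.5622, 0.1033, 0.0485]
tcp_rot: [-2.22, -2.22, 0.005]
wrist_force: [0.8, 0.2, -0.4]
width: 0.774
grip_force: 39.5
```

>>> jog_arm:
  commands:
    - {"travel": [0,0,0],"rot": [0,0,0],"claw": 130}
    - {"travel": [0,0,2],"rot": [0,0,0],"claw": 130}
    - {"travel": [0,0,2],"rot": [0,0,0],"claw": 130}
    - {"travel": [0,0,1.5],"rot": [0,0,0],"claw": 130}
    - {"travel": [0,0,0],"rot": [0,0,0],"claw": 130}

```text
time: 12.5
tool_pos: [0.5641, 0.1038, 0.0448]
tcp_rot: [-2.221, -2.221, 0.0]
wrist_force: [0.0, -0.5, -0.8]
width: 0.774
grip_force: 39.5
```

>>> jog_arm:
  commands:
    - {"travel": [0,0,1],"rot": [0,0,0],"claw": 130}
    - {"travel": [0,0,0.8],"rot": [0,0,0],"claw": 130}
    - {"travel": [0,0,0],"rot": [0,0,0],"claw": 130}
    - {"travel": [0,0,0],"rot": [0,0,0],"claw": 130}
    - {"travel": [0,0,0],"rot": [0,0,0],"claw": 130}

```text
time: 13.0
tool_pos: [0.5642, 0.1038, 0.043]
tcp_rot: [2.221, 2.221, 0.0]
wrist_force: [0.3, 0.2, 0.1]
width: 0.779
grip_force: 39.6
```

>>> jog_arm:
  commands:
    - {"travel": [0,0,0],"rot": [0,0,0],"claw": 45}
    - {"travel": [0,0,0],"rot": [0,0,0],"claw": 20}
    - {"travel": [0,0,0],"rot": [0,0,0],"claw": 0}
    - {"travel": [0,0,0],"rot": [0,0,0],"claw": 0}
    - {"travel": [0,0,-10],"rot": [0,0,0],"claw": 0}

```text
time: 13.5
tool_pos: [0.5627, 0.1036, 0.0519]
tcp_rot: [-2.22, -2.22, 0.004]
wrist_force: [0.4, 0.1, -0.4]
width: 1.002
grip_force: 0.0
```

>>> jog_arm:
  commands:
    - {"travel": [0,0,-20],"rot": [0,0,0],"claw": 0}
    - {"travel": [0,0,-40],"rot": [0,0,0],"claw": 0}
    - {"travel": [0,0,-30],"rot": [0,0,0],"claw": 0}
    - {"travel": [0,0,-10],"rot": [0,0,0],"claw": 0}
    - {"travel": [0,0,0],"rot": [0,0,0],"claw": 0}

```text
time: 14.0
tool_pos: [0.5659, 0.104, 0.1558]
tcp_rot: [2.219, 2.219, 0.006]
wrist_force: [0.4, 0.2, -0.0]
width: 1.0
grip_force: 0.0
```

```bash
cat >> h.py <<'E'
PAN=np.array([.5635,.104,.034])
def stack(s,zb,t=None):  # rim centre of the topmost cup with its foot zb above the table
    X=np.array([PAN[0],PAN[1],zb+.032]); q=proj(s,X); o=rim(s,q+[0,4],24); x,y,w,h,a=o[0][1]
    _,d=ray(s,*q); el=-d[2]/np.linalg.norm(d); c=(x+(w-1)/2,y-.5+w*el/2)
    print('side rim',np.round(c,1),'expected',q.round(1),'bbox',x,y,w,h,'onplane',onz(s,*c,zb+.032).round(4))
    if t is not None:
        o,k=rim(t,proj(t,X),18); e=cv2.minEnclosingCircle(k.astype(np.float32)); print('top',np.round(e[0],1),round(e[1],1),onz(t,*e[0],zb+.032).round(4),'tri',tri(t,e[0],s,c))
E
python3 -c "
from h import *
cups('5','ABC'); stack(load('s5'),.034)"
```

```text
A [[-0.3, -0.3, 330], [-0.2, 0.3, 435]]
B [[0.1, -0.3, 345], [0.3, 0.1, 540]]
C [None, [0.6, 0.2, 416]]
14.1 [0.5634 0.1037 0.1521] [ 0.1 -0.5  0.2] 1.001
side rim [267.5 230.7] expected [268.2 227.4] bbox 251 223 34 22 onplane [0.5542 0.122  0.066 ]
```

>>> jog_arm:
  commands:
    - {"travel": [12,-14,0],"rot": [0,0,0],"claw": 0}
    - {"travel": [30,-34,0],"rot": [0,0,0],"claw": 0}
    - {"travel": [32,-37,0],"rot": [0,0,0],"claw": 0}
    - {"travel": [26,-31,0],"rot": [0,0,0],"claw": 0}
    - {"travel": [14.5,-17,0],"rot": [0,0,0],"claw": 0}

```text
time: 14.6
tool_pos: [0.4262, 0.2193, 0.1504]
tcp_rot: [-2.218, -2.221, 0.008]
wrist_force: [-1.1, -0.0, 0.1]
width: 0.999
grip_force: 0.0
```

>>> jog_arm:
  commands:
    - {"travel": [0,0,20],"rot": [0,0,0],"claw": 0}
    - {"travel": [0,0,40],"rot": [0,0,0],"claw": 0}
    - {"travel": [0,0,40],"rot": [0,0,0],"claw": 0}
    - {"travel": [0,0,20],"rot": [0,0,0],"claw": 0}
    - {"travel": [0,0,8],"rot": [0,0,0],"claw": 0}

```text
time: 15.1
tool_pos: [0.4263, 0.2169, 0.0206]
tcp_rot: [-2.218, -2.219, 0.013]
wrist_force: [-0.3, 0.9, 0.5]
width: 0.997
grip_force: 0.0
```

```bash
python3 - <<'E'
from h import *
cups('6','ABC'); t,s=load('t6'),load('s6')
try: stack(s,.034,t)
except Exception as e: print(e)
a=cv2.resize(t['color'][150:240,200:290],None,fx=4,fy=4,interpolation=cv2.INTER_CUBIC)
b=cv2.resize(s['color'][200:290,230:330],None,fx=4,fy=4,interpolation=cv2.INTER_CUBIC)
cv2.imwrite('pics/v6.png',np.hstack([a,b]))
E
```

```text
A [[-0.1, -0.3, 335], [-0.2, 0.3, 434]]
B [[-8.9, 1.8, 27], [0.3, 0.2, 544]]
C [[5.9, 1.0, 115], [1.3, 0.0, 434]]
15.2 [0.4285 0.2176 0.0228] [0.4 0.5 0.9] 0.997
side rim [259.5 227.8] expected [268.2 227.4] bbox 247 222 26 34 onplane [0.5864 0.1171 0.066 ]
top [247.4 174.6] 11.0 [0.566  0.1038 0.066 ] tri (array([0.57681656, 0.11044179, 0.06326504]), np.float64(0.023878726374654085))
```

View pics/v6.png

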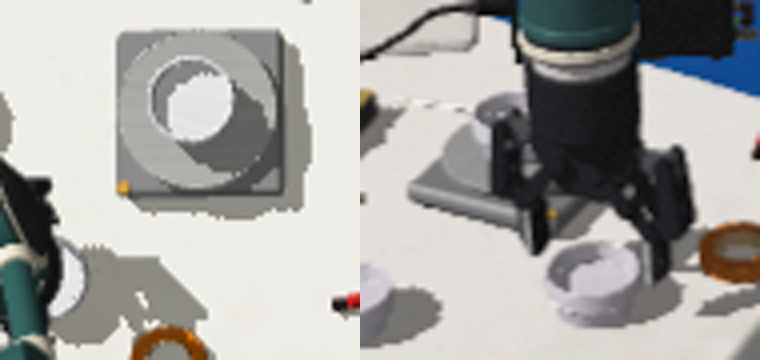

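The picture shows cup D upright on the middle of the pan, with its rim centre at (.566,.104). The open fingers are around cup C. I continue down on C.

>>> jog_arm:
  commands:
    - {"travel": [0,1,7],"rot": [0,0,0],"claw": 0}
    - {"travel": [0,0,5],"rot": [0,0,0],"claw": 0}
    - {"travel": [0,0,2.5],"rot": [0,0,0],"claw": 0}
    - {"travel": [0,0,0],"rot": [0,0,0],"claw": 0}
    - {"travel": [0,0,0],"rot": [0,0,0],"claw": 0}

```text
time: 15.7
tool_pos: [0.4325, 0.2184, 0.0109]
tcp_rot: [2.221, 2.221, 0.001]
wrist_force: [-0.1, 0.3, 0.7]
width: 1.001
grip_force: 0.0
```

>>> jog_arm:
  commands:
    - {"travel": [0,0,2],"rot": [0,0,0],"claw": 0}
    - {"travel": [0,0,0],"rot": [0,0,0],"claw": 60}
    - {"travel": [0,0,0],"rot": [0,0,0],"claw": 80}
    - {"travel": [0,0,0],"rot": [0,0,0],"claw": 110}
    - {"travel": [0,0,0],"rot": [0,0,0],"claw": 130}

```text
time: 16.2
tool_pos: [0.4319, 0.2182, 0.009]
tcp_rot: [-2.221, -2.221, 0.001]
wrist_force: [-2.8, -0.7, 5.2]
width: 0.774
grip_force: 38.3
```

>>> jog_arm:
  commands:
    - {"travel": [0,0,0],"rot": [0,0,0],"claw": 130}
    - {"travel": [0,0,0],"rot": [0,0,0],"claw": 130}
    - {"travel": [0,0,-4],"rot": [0,0,0],"claw": 130}
    - {"travel": [0,0,-10],"rot": [0,0,0],"claw": 130}
    - {"travel": [0,0,-20],"rot": [0,0,0],"claw": 130}

```text
time: 16.7
tool_pos: [0.4306, 0.2176, 0.0418]
tcp_rot: [-2.221, -2.22, 0.005]
wrist_force: [0.0, -0.0, -1.2]
width: 0.77
grip_force: 39.3
```

>>> jog_arm:
  commands:
    - {"travel": [0,0,-35],"rot": [0,0,0],"claw": 130}
    - {"travel": [0,0,-30],"rot": [0,0,0],"claw": 130}
    - {"travel": [0,0,-12],"rot": [0,0,0],"claw": 130}
    - {"travel": [0,0,0],"rot": [0,0,0],"claw": 130}
    - {"travel": [0,0,0],"rot": [0,0,0],"claw": 130}

```text
time: 17.2
tool_pos: [0.4315, 0.218, 0.1187]
tcp_rot: [-2.221, -2.221, 0.001]
wrist_force: [-0.6, -0.2, -2.1]
width: 0.778
grip_force: 39.5
```

>>> jog_arm:
  commands:
    - {"travel": [-12,14,0],"rot": [0,0,0],"claw": 130}
    - {"travel": [-30,34,0],"rot": [0,0,0],"claw": 130}
    - {"travel": [-32,37,0],"rot": [0,0,0],"claw": 130}
    - {"travel": [-26,31,0],"rot": [0,0,0],"claw": 130}
    - {"travel": [-14.5,17,0],"rot": [0,0,0],"claw": 130}

```text
time: 17.7
tool_pos: [0.5658, 0.1015, 0.117]
tcp_rot: [-2.222, -2.218, 0.004]
wrist_force: [0.6, -0.3, -1.3]
width: 0.774
grip_force: 39.5
```

>>> jog_arm:
  commands:
    - {"travel": [0,0,5],"rot": [0,0,0],"claw": 130}
    - {"travel": [0,0,15],"rot": [0,0,0],"claw": 130}
    - {"travel": [0,0,12],"rot": [0,0,0],"claw": 130}
    - {"travel": [0,0,4],"rot": [0,0,0],"claw": 130}
    - {"travel": [0,0,0],"rot": [0,0,0],"claw": 130}

```text
time: 18.2
tool_pos: [0.5629, 0.1045, 0.0815]
tcp_rot: [-2.218, -2.221, 0.005]
wrist_force: [-0.1, 0.5, -1.1]
width: 0.769
grip_force: 39.5
```

>>> jog_arm:
  commands:
    - {"travel": [0,0,0],"rot": [0,0,0],"claw": 130}
    - {"travel": [0,0,4],"rot": [0,0,0],"claw": 130}
    - {"travel": [0,0,5],"rot": [0,0,0],"claw": 130}
    - {"travel": [0,0,4],"rot": [0,0,0],"claw": 130}
    - {"travel": [0,0,0],"rot": [0,0,0],"claw": 130}

```text
time: 18.7
tool_pos: [0.5645, 0.1037, 0.0697]
tcp_rot: [-2.221, -2.221, 0.002]
wrist_force: [-0.6, -0.4, -2.0]
width: 0.774
grip_force: 39.5
```

>>> jog_arm:
  commands:
    - {"travel": [0,0,3],"rot": [0,0,0],"claw": 130}
    - {"travel": [0,0,3],"rot": [0,0,0],"claw": 130}
    - {"travel": [0,0,1.5],"rot": [0,0,0],"claw": 130}
    - {"travel": [0,0,0.8],"rot": [0,0,0],"claw": 130}
    - {"travel": [0,0,0],"rot": [0,0,0],"claw": 130}

```text
time: 19.2
tool_pos: [0.5651, 0.1038, 0.062]
tcp_rot: [-2.221, -2.221, 0.0]
wrist_force: [-0.2, -0.7, -1.7]
width: 0.772
grip_force: 39.5
```

>>> jog_arm:
  commands:
    - {"travel": [0,0,0],"rot": [0,0,0],"claw": 130}
    - {"travel": [0,0,0],"rot": [0,0,0],"claw": 130}
    - {"travel": [0,0,0],"rot": [0,0,0],"claw": 130}
    - {"travel": [0,0,0],"rot": [0,0,0],"claw": 130}
    - {"travel": [0,0,0],"rot": [0,0,0],"claw": 130}

```text
time: 19.7
tool_pos: [0.5652, 0.1038, 0.0622]
tcp_rot: [2.221, 2.221, 0.0]
wrist_force: [-0.0, -0.0, -0.6]
width: 0.773
grip_force: 39.5
```

>>> jog_arm:
  commands:
    - {"travel": [0,0,0.9],"rot": [0,0,0],"claw": 130}
    - {"travel": [0,0,0],"rot": [0,0,0],"claw": 130}
    - {"travel": [0,0,0],"rot": [0,0,0],"claw": 45}
    - {"travel": [0,0,0],"rot": [0,0,0],"claw": 20}
    - {"travel": [0,0,0],"rot": [0,0,0],"claw": 0}

```text
time: 20.2
tool_pos: [0.5654, 0.1038, 0.0615]
tcp_rot: [2.221, 2.221, 0.001]
wrist_force: [-0.1, 0.6, 0.3]
width: 1.002
grip_force: 0.0
```

>>> jog_arm:
  commands:
    - {"travel": [0,0,0],"rot": [0,0,0],"claw": 0}
    - {"travel": [0,0,-10],"rot": [0,0,0],"claw": 0}
    - {"travel": [0,0,-30],"rot": [0,0,0],"claw": 0}
    - {"travel": [0,0,-40],"rot": [0,0,0],"claw": 0}
    - {"travel": [0,0,-10],"rot": [0,0,0],"claw": 0}

```text
time: 20.7
tool_pos: [0.5686, 0.1043, 0.1572]
tcp_rot: [2.218, 2.218, 0.011]
wrist_force: [0.7, 0.4, -0.1]
width: 0.997
grip_force: 0.0
```

>>> jog_arm:
  commands:
    - {"travel": [15,-7,0],"rot": [0,0,0],"claw": 0}
    - {"travel": [40,-18,0],"rot": [0,0,0],"claw": 0}
    - {"travel": [44,-20,0],"rot": [0,0,0],"claw": 0}
    - {"travel": [44,-20,0],"rot": [0,0,0],"claw": 0}
    - {"travel": [44,-20,0],"rot": [0,0,0],"claw": 0}

```text
time: 21.2
tool_pos: [0.4774, 0.2923, 0.1497]
tcp_rot: [-2.221, -2.22, 0.004]
wrist_force: [0.3, -0.0, 0.7]
width: 1.001
grip_force: 0.0
```

>>> jog_arm:
  commands:
    - {"travel": [44,-20,0],"rot": [0,0,0],"claw": 0}
    - {"travel": [27,-12,0],"rot": [0,0,0],"claw": 0}
    - {"travel": [15,-7,0],"rot": [0,0,0],"claw": 0}
    - {"travel": [0,0,0],"rot": [0,0,0],"claw": 0}
    - {"travel": [0,0,0],"rot": [0,0,0],"claw": 0}

```text
time: 21.7
tool_pos: [0.4406, 0.3761, 0.1504]
tcp_rot: [2.22, 2.222, -0.003]
wrist_force: [0.4, 0.0, -0.1]
width: 1.0
grip_force: 0.0
```

```bash
python3 - <<'E'
from h import *
cups('7','ABE'); t,s=load('t7'),load('s7')
try: stack(s,.052,t)
except Exception as e: print(e)
E
```

```text
A [[-0.1, -0.3, 335], [-0.1, 0.3, 433]]
B [[-0.0, -0.3, 340], [0.3, 0.2, 541]]
E [[0.2, 0.1, 317], [2.1, -0.5, 101]]
21.8 [0.4414 0.3755 0.1508] [ 0.3  0.  -0.2] 1.002
side rim [278.5 222.2] expected [267.8 222.3] bbox 267 217 24 34 onplane [0.534  0.0898 0.084 ]
top [247. 174.] 11.4 [0.5652 0.1028 0.084 ] tri (array([0.55015665, 0.09464456, 0.08535634]), np.float64(0.03300123445481832))
```

>>> jog_arm:
  commands:
    - {"travel": [1,0,20],"rot": [0,0,0],"claw": 0}
    - {"travel": [0,0,40],"rot": [0,0,0],"claw": 0}
    - {"travel": [0,0,40],"rot": [0,0,0],"claw": 0}
    - {"travel": [0,0,20],"rot": [0,0,0],"claw": 0}
    - {"travel": [0,0,8],"rot": [0,0,0],"claw": 0}

```text
time: 22.3
tool_pos: [0.4399, 0.3748, 0.0202]
tcp_rot: [-2.224, -2.219, 0.009]
wrist_force: [0.2, -0.6, 0.0]
width: 0.999
grip_force: 0.0
```

>>> jog_arm:
  commands:
    - {"travel": [0,0,7],"rot": [0,0,0],"claw": 0}
    - {"travel": [0,0,4],"rot": [0,0,0],"claw": 0}
    - {"travel": [0,0,2],"rot": [0,0,0],"claw": 0}
    - {"travel": [0,0,0],"rot": [0,0,0],"claw": 0}
    - {"travel": [0,0,0],"rot": [0,0,0],"claw": 0}

```text
time: 22.8
tool_pos: [0.4418, 0.3783, 0.0113]
tcp_rot: [2.221, 2.221, 0.003]
wrist_force: [0.6, -0.2, 0.1]
width: 1.001
grip_force: 0.0
```

```bash
python3 - <<'E'
from h import *
cups('8','B'); t,s=load('t8'),load('s8')
try: stack(s,.052,t)
except Exception as e: print(e)
b=cv2.resize(s['color'][200:340,200:330],None,fx=4,fy=4,interpolation=cv2.INTER_CUBIC)
cv2.imwrite('pics/v8.png',b)
E
```

```text
B [[4.0, 0.1, 189], [-0.2, 0.5, 517]]
22.9 [0.4416 0.3783 0.0111] [0.7 0.1 0.1] 1.002
side rim [270.5 222.7] expected [267.8 222.3] bbox 258 217 26 32 onplane [0.5545 0.1026 0.084 ]
top [247.1 174.1] 11.5 [0.565  0.1024 0.084 ] tri (array([0.56131946, 0.10044699, 0.08203693]), np.float64(0.008900076480856799))
```

View pics/v8.png

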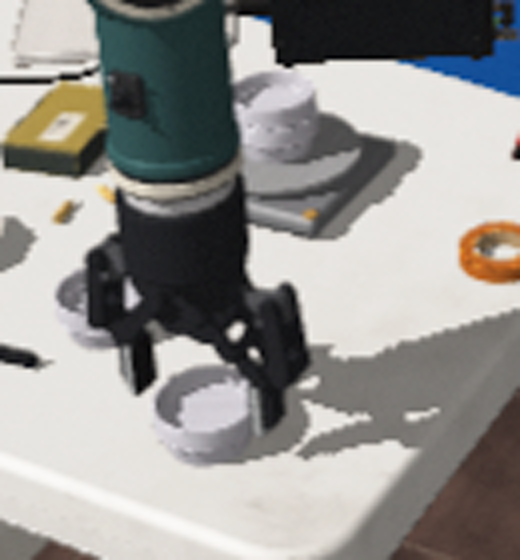

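The side crop shows two cups nested upright on the pan and the fingers straddling cup B. I grasp B.

>>> jog_arm:
  commands:
    - {"travel": [-1.5,0,2],"rot": [0,0,0],"claw": 0}
    - {"travel": [0,0,0],"rot": [0,0,0],"claw": 60}
    - {"travel": [0,0,0],"rot": [0,0,0],"claw": 80}
    - {"travel": [0,0,0],"rot": [0,0,0],"claw": 110}
    - {"travel": [0,0,0],"rot": [0,0,0],"claw": 130}

```text
time: 23.4
tool_pos: [0.4413, 0.3764, 0.0085]
tcp_rot: [2.221, 2.221, 0.0]
wrist_force: [-0.8, -0.5, 0.9]
width: 0.76
grip_force: 39.9
```

>>> jog_arm:
  commands:
    - {"travel": [0,0,0],"rot": [0,0,0],"claw": 130}
    - {"travel": [0,0,0],"rot": [0,0,0],"claw": 130}
    - {"travel": [0,0,-4],"rot": [0,0,0],"claw": 130}
    - {"travel": [0,0,-12],"rot": [0,0,0],"claw": 130}
    - {"travel": [0,0,-30],"rot": [0,0,0],"claw": 130}

```text
time: 23.9
tool_pos: [0.4387, 0.3744, 0.0521]
tcp_rot: [-2.221, -2.221, 0.011]
wrist_force: [0.2, 0.8, -1.5]
width: 0.762
grip_force: 39.6
```

>>> jog_arm:
  commands:
    - {"travel": [0,0,-40],"rot": [0,0,0],"claw": 130}
    - {"travel": [0,0,-35],"rot": [0,0,0],"claw": 130}
    - {"travel": [0,0,-12],"rot": [0,0,0],"claw": 130}
    - {"travel": [0,0,0],"rot": [0,0,0],"claw": 130}
    - {"travel": [0,0,0],"rot": [0,0,0],"claw": 130}

```text
time: 24.4
tool_pos: [0.4405, 0.3757, 0.1403]
tcp_rot: [-2.221, -2.221, 0.002]
wrist_force: [-0.3, -0.1, -0.4]
width: 0.76
grip_force: 39.7
```

```bash
python3 - <<'E'
from h import *
cups('9','AE'); t,s=load('t9'),load('s9'); S=monitor.read_state(); p=proj(s,S['tool_pos']).astype(int)
b=cv2.resize(s['color'][p[1]-50:p[1]+50,p[0]-50:p[0]+50],None,fx=5,fy=5,interpolation=cv2.INTER_CUBIC)
a=cv2.resize(t['color'][160:230,130:200],(500,500),interpolation=cv2.INTER_CUBIC)
cv2.imwrite('pics/v9.png',cv2.resize(np.hstack([a,b]),(800,400)))
E
```

```text
A [[-0.1, -0.3, 338], [3.5, -3.1, 597]]
E [[0.2, 0.1, 316], [2.1, -0.6, 100]]
24.5 [0.4397 0.3751 0.1388] [ 0.1  0.3 -1. ] 0.759
```

View pics/v9.png

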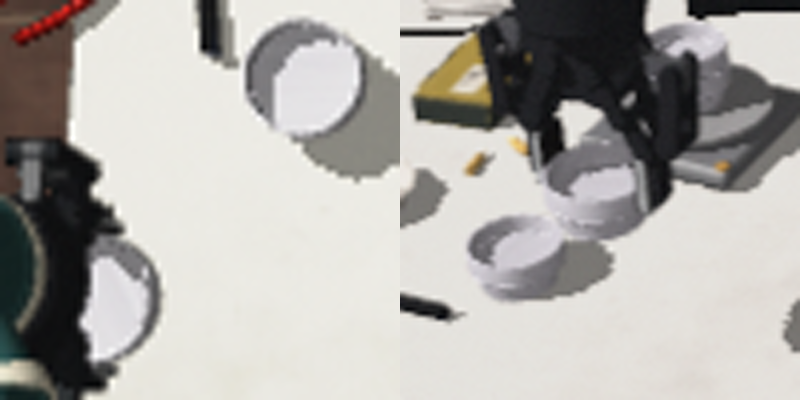

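```bash
python3 - <<'E'
from h import *
for tag,tcp,tt in (('s4',[.4179,.0388,.101],'t4'),('s9',[.4397,.3751,.1388],'t9')):
    s=load(tag);t=load(tt);T=np.array(tcp)+[0,0,.023]; q=proj(s,T)
    o=rim(s,q+[0,3],20); x,y,w,h,a=o[0][1]; m=o[2]; ys,xs=np.nonzero(m)
    print(tag,'expected rim',q.round(1),'bbox',x,y,w,h,'top row',y,[int(xs[ys==r].min()) for r in range(y,y+h,3)],[int(xs[ys==r].max()) for r in range(y,y+h,3)])
    C=[proj(s,T+[.033*np.cos(a),.033*np.sin(a),0]) for a in np.linspace(0,6.28,40)]; C=np.array(C); print('pred rim box',C.min(0).round(1),C.max(0).round(1))
    C=np.array([proj(s,T+[.026*np.cos(a),.026*np.sin(a),-.032]) for a in np.linspace(0,6.28,40)]); print('pred foot box',C.min(0).round(1),C.max(0).round(1))
    q=proj(t,T); o=rim(t,q,16)
    if o: print('top',q.round(1),o[0][1]); C=np.array([proj(t,T+[.033*np.cos(a),.033*np.sin(a),0]) for a in np.linspace(0,6.28,40)]); print('pred',C.min(0).round(1),C.max(0).round(1))
E
```

```text
Traceback (most recent call last):
IndexError: tuple index out of range
```

```bash
python3 - <<'E'
from h import *
for tag,tcp,tt in (('s4',[.4179,.0388,.101],'t4'),('s9',[.4397,.3751,.1388],'t9')):
    s=load(tag);t=load(tt);T=np.array(tcp)+[0,0,.023]; q=proj(s,T)
    o=rim(s,q+[0,3],20); x,y,w,h,a=o[0][1]; m=o[0][2]; ys,xs=np.nonzero(m)
    print(tag,'bbox',x,y,w,h,[int(xs[ys==r].min()) for r in range(y,y+h,3)],[int(xs[ys==r].max()) for r in range(y,y+h,3)])
    for n,r,z in(('rim',.033,0),('foot',.026,-.032)):
        C=np.array([proj(s,T+[r*np.cos(a),r*np.sin(a),z]) for a in np.linspace(0,6.28,40)]); print(' pred',n,C.min(0).round(1),C.max(0).round(1))
    q=proj(t,T); o=rim(t,q,16)
    if o: print('top',q.round(1),o[0][1]); C=np.array([proj(t,T+[.033*np.cos(a),.033*np.sin(a),0]) for a in np.linspace(0,6.28,40)]); print('pred',C.min(0).round(1),C.max(0).round(1))
E
```

```text
s4 bbox 306 203 26 21 [307, 306, 306, 308, 310, 312, 313] [307, 322, 331, 330, 331, 329, 327]
 pred rim [308.9 205.9] [331. 216.]
 pred foot [311.5 216.2] [328.8 224.5]
s9 bbox 228 239 31 36 [247, 247, 230, 230, 230, 230, 232, 233, 233, 229, 230, 233] [247, 249, 252, 253, 255, 258, 256, 258, 258, 257, 254, 242]
 pred rim [232.2 246.8] [260.7 262.3]
 pred foot [236.6 259.6] [258.8 272.1]
top [146.  212.6] [144 201  13  24 225]
pred [134.3 201. ] [157.7 224.3]
```

```bash
cat >> h.py <<'E'
from scipy.optimize import least_squares
def held(tag,zoff=.023,new=True):
    if new: t=grab('top','t'+tag);s=grab('side','s'+tag)
    else: t,s=load('t'+tag),load('s'+tag)
    S=monitor.read_state(); T=S['tool_pos']+[0,0,zoff]; print(S['tool_pos'].round(4),S['width'].round(3),S['wrist_force'].round(1))
    q=proj(t,T); o,k=rim(t,q,18); rr=abs(proj(t,T+[0,.033,0])-q)[0]
    h=cv2.convexHull(k.astype(np.float32))[:,0]; h=k[[min(np.linalg.norm(h-p,axis=1))<.8 for p in k]]; h=h[np.abs(np.hypot(*(h-q).T)-rr)<3.5]
    f=least_squares(lambda c:np.hypot(*(h-c).T)-rr+.5,q,loss='soft_l1'); print('top pred',q.round(1),'fit',f.x.round(1),len(h),'offset mm',((onz(t,*f.x,T[2])-T)[:2]*1000).round(1))
    return t,s,T
E
python3 - <<'E'
from h import *
t,s,T=held('10')
# side: rows of bright inner floor/foot: print column profile through cup centre
q=proj(s,T); c=int(round(q[0])); m=lilac(s['color'])
for cc in range(c-14,c+15,4):
    col=s['color'][int(q[1])-16:int(q[1])+32,cc]; print(cc,int(q[1])-16,' '.join(str(int(v[1]))+('*' if m[int(q[1])-16+i,cc] else '') for i,v in enumerate(col)))
E
```

```text
Traceback (most recent call last):
  File "h.py", line 55, in held
    S=monitor.read_state(); T=S['tool_pos']+[0,0,zoff]; print(S['tool_pos'].round(4),S['width'].round(3),S['wrist_force'].round(1))
                                                                                     ^^^^^^^^^^^^^^^^
AttributeError: 'float' object has no attribute 'round'
```

```bash
sed -i "s/S\['width'\].round(3),S/round(S['width'],3),S/" h.py
python3 - <<'E'
from h import *
t,s,T=held('10',new=False)
q=proj(s,T); c=int(round(q[0])); m=lilac(s['color'])
for cc in range(c-14,c+15,4):
    col=s['color'][int(q[1])-16:int(q[1])+32,cc]; print(cc,int(q[1])-16,' '.join(str(int(v[1]))+('*' if m[int(q[1])-16+i,cc] else '') for i,v in enumerate(col)))
E
```

```text
[0.4399 0.3753 0.1389] 0.764 [ 0.1 -0.7 -0.6]
top pred [145.9 212.5] fit [146.1 212.3] 11 offset mm [ 0.7 -0.4]
232 238 26 26 24 23 16 21 18 65* 38 22 39 44 67* 73* 94* 110 155* 166* 171* 184* 199* 220 223 224 222 225 227 218 203* 197* 198* 198* 214* 208* 204* 205* 206* 207* 195* 136* 114* 115* 113* 109* 106* 107* 108* 114
236 238 43 99 164 113 45 18 16 14 17 16 16 15 30 89* 100* 100* 99* 101* 101* 102* 102* 102* 148* 202* 208* 205* 205* 203* 186* 197* 205* 211* 209* 209* 203* 185* 144* 105* 103* 99* 103* 104* 108 107 114 118 118 116
240 238 211 227 226 225 226 227 227 227 226 227 214 141* 113* 114* 111* 107* 109* 104* 104* 140* 193* 203* 168* 129* 196* 199* 193* 192* 190* 193* 137* 163* 174* 199 143 118 119 122 118 119 119 118 119 118 118 119 118 163
244 238 132 214 226 227 226 214 162 127* 164* 147* 122* 114* 114* 116* 117* 114* 103* 144* 194* 202* 203* 202* 203* 204* 200* 179* 171* 171* 169* 165* 123* 140* 149* 148* 132 120 118 119 118 119 119 117 116 119 118 164 218 226
248 238 36 35 72* 92* 102* 119* 122* 122* 121* 185* 141* 117* 117* 121* 121* 107* 184* 205* 204* 200* 202* 204* 204* 201* 166* 145* 142* 140* 139* 135* 120* 113* 116* 119* 196 187 176 135 119 119 119 119 119 165 217 226 227 227
252 238 61* 31 23 27 31 27 22 80* 103* 109* 115* 114* 116* 116* 119* 103* 184* 207* 204* 201* 203* 207* 206* 154* 124* 118* 117* 117* 122* 114* 113* 110* 110* 183 219 226 227 226 226 227 227 227 227 226 227 227 227 227
256 238 21 20 21 29 46 40 26 31 34 35 35 31 35 44 88* 135* 133* 130* 129 116* 129* 128* 120* 114* 99* 104* 103* 103* 102* 103* 125* 185 220 226 227 227 227 227 227 227 227 226 225 225 226 226 225 224
260 238 20 18 21 21 21 22 21 20 26 27 26 25 22 20 21 21 21 21 34 29 29 27 38 31 22 41 89 163 218 228 226 226 227 227 227 227 226 227 227 226 226 224 225 225 225 225 223 224
```

>>> jog_arm:
  commands:
    - {"travel": [-15,7,0],"rot": [0,0,0],"claw": 130}
    - {"travel": [-40,18,0],"rot": [0,0,0],"claw": 130}
    - {"travel": [-44,20,0],"rot": [0,0,0],"claw": 130}
    - {"travel": [-44,20,0],"rot": [0,0,0],"claw": 130}
    - {"travel": [-44,20,0],"rot": [0,0,0],"claw": 130}

```text
time: 25.1
tool_pos: [0.5263, 0.1867, 0.1405]
tcp_rot: [-2.221, -2.222, 0.002]
wrist_force: [0.4, 0.2, -0.3]
width: 0.763
grip_force: 39.6
```

>>> jog_arm:
  commands:
    - {"travel": [-42,20,0],"rot": [0,0,0],"claw": 130}
    - {"travel": [-28,13,0],"rot": [0,0,0],"claw": 130}
    - {"travel": [-15,7,0],"rot": [0,0,0],"claw": 130}
    - {"travel": [0,0,0],"rot": [0,0,0],"claw": 130}
    - {"travel": [0,0,0],"rot": [0,0,0],"claw": 130}

```text
time: 25.6
tool_pos: [0.5656, 0.1044, 0.1407]
tcp_rot: [-2.221, -2.219, 0.001]
wrist_force: [0.7, -0.3, -1.4]
width: 0.762
grip_force: 39.6
```

>>> jog_arm:
  commands:
    - {"travel": [0,0,15],"rot": [0,0,0],"claw": 130}
    - {"travel": [0,0,15],"rot": [0,0,0],"claw": 130}
    - {"travel": [0,0,6],"rot": [0,0,0],"claw": 130}
    - {"travel": [0,0,0],"rot": [0,0,0],"claw": 130}
    - {"travel": [0,0,0],"rot": [0,0,0],"claw": 130}

```text
time: 26.1
tool_pos: [0.5657, 0.1047, 0.1047]
tcp_rot: [-2.22, -2.222, 0.001]
wrist_force: [0.3, -0.4, -0.2]
width: 0.76
grip_force: 39.6
```

```bash
python3 - <<'E'
from h import *
held('11')
E
```

```text
[0.5666 0.1046 0.1057] 0.761 [ 0.2 -0.5 -0.3]
top pred [244.4 171.3] fit [247.3 175. ] 5 offset mm [-10.9  -8.6]
```

>>> jog_arm:
  commands:
    - {"travel": [-1,-1,8],"rot": [0,0,0],"claw": 130}
    - {"travel": [0,0,6],"rot": [0,0,0],"claw": 130}
    - {"travel": [0,0,3],"rot": [0,0,0],"claw": 130}
    - {"travel": [0,0,0],"rot": [0,0,0],"claw": 130}
    - {"travel": [0,0,0],"rot": [0,0,0],"claw": 130}

```text
time: 26.7
tool_pos: [0.5651, 0.1032, 0.0881]
tcp_rot: [-2.221, -2.221, 0.0]
wrist_force: [0.8, 0.2, -0.5]
width: 0.763
grip_force: 39.6
```

>>> jog_arm:
  commands:
    - {"travel": [0,0,2],"rot": [0,0,0],"claw": 130}
    - {"travel": [0,0,2],"rot": [0,0,0],"claw": 130}
    - {"travel": [0,0,2],"rot": [0,0,0],"claw": 130}
    - {"travel": [0,0,1],"rot": [0,0,0],"claw": 130}
    - {"travel": [0,0,0],"rot": [0,0,0],"claw": 130}

```text
time: 27.2
tool_pos: [0.565, 0.1033, 0.081]
tcp_rot: [-2.221, -2.221, 0.001]
wrist_force: [0.5, -0.4, -0.8]
width: 0.765
grip_force: 39.6
```

Inside the mouth with no side load. I lower the last 2 mm, checking for contact.

>>> jog_arm:
  commands:
    - {"travel": [0,0,1],"rot": [0,0,0],"claw": 130}
    - {"travel": [0,0,0.5],"rot": [0,0,0],"claw": 130}
    - {"travel": [0,0,0.5],"rot": [0,0,0],"claw": 130}
    - {"travel": [0,0,0],"rot": [0,0,0],"claw": 130}
    - {"travel": [0,0,0],"rot": [0,0,0],"claw": 130}

```text
time: 27.7
tool_pos: [0.5651, 0.1033, 0.0793]
tcp_rot: [-2.221, -2.221, 0.0]
wrist_force: [-0.6, -0.7, -1.5]
width: 0.763
grip_force: 39.6
```

>>> jog_arm:
  commands:
    - {"travel": [0,0,0.2],"rot": [0,0,0],"claw": 130}
    - {"travel": [0,0,0],"rot": [0,0,0],"claw": 130}
    - {"travel": [0,0,0],"rot": [0,0,0],"claw": 45}
    - {"travel": [0,0,0],"rot": [0,0,0],"claw": 20}
    - {"travel": [0,0,0],"rot": [0,0,0],"claw": 0}

```text
time: 28.2
tool_pos: [0.5653, 0.1033, 0.0793]
tcp_rot: [2.221, 2.221, 0.0]
wrist_force: [0.2, 0.6, 0.3]
width: 1.0
grip_force: 0.0
```

>>> jog_arm:
  commands:
    - {"travel": [0,0,0],"rot": [0,0,0],"claw": 0}
    - {"travel": [0,0,-10],"rot": [0,0,0],"claw": 0}
    - {"travel": [0,0,-30],"rot": [0,0,0],"claw": 0}
    - {"travel": [0,0,-30],"rot": [0,0,0],"claw": 0}
    - {"travel": [0,0,-10],"rot": [0,0,0],"claw": 0}

```text
time: 28.7
tool_pos: [0.5677, 0.1037, 0.1635]
tcp_rot: [2.219, 2.219, 0.008]
wrist_force: [0.2, 0.4, -0.7]
width: 1.002
grip_force: 0.0
```

>>> jog_arm:
  commands:
    - {"travel": [20,0,0],"rot": [0,0,0],"claw": 0}
    - {"travel": [45,1,0],"rot": [0,0,0],"claw": 0}
    - {"travel": [48,2,0],"rot": [0,0,0],"claw": 0}
    - {"travel": [48,2,0],"rot": [0,0,0],"claw": 0}
    - {"travel": [30,1,0],"rot": [0,0,0],"claw": 0}

```text
time: 29.2
tool_pos: [0.5708, 0.2974, 0.1589]
tcp_rot: [-2.22, -2.223, -0.001]
wrist_force: [-0.7, -0.2, 0.2]
width: 0.995
grip_force: 0.0
```

>>> jog_arm:
  commands:
    - {"travel": [15,0,0],"rot": [0,0,0],"claw": 0}
    - {"travel": [0,0,20],"rot": [0,0,0],"claw": 0}
    - {"travel": [0,0,30],"rot": [0,0,0],"claw": 0}
    - {"travel": [0,0,20],"rot": [0,0,0],"claw": 0}
    - {"travel": [0,0,0],"rot": [0,0,0],"claw": 0}

```text
time: 29.7
tool_pos: [0.568, 0.3069, 0.0847]
tcp_rot: [-2.22, -2.219, 0.013]
wrist_force: [-0.1, 0.1, -0.4]
width: 1.0
grip_force: 0.0
```

```bash
python3 - <<'E'
from h import *
cups('12','AE'); t,s=load('t12'),load('s12')
try: stack(s,.07,t)
except Exception as e: print(e)
for n,tag in(('A','t12'),):
    o,k=rim(t,proj(t,[*P['A'],.032]),18); e=cv2.minEnclosingCircle(k.astype(np.float32)); print(e,onz(t,*e[0],.032))
E
```

```text
A [[1.6, 0.1, 275], [-0.1, 0.2, 435]]
E [[0.2, 0.1, 316], [2.2, -0.5, 101]]
29.8 [0.5709 0.3084 0.0887] [ 0.7 -0.4  0.5] 0.998
side rim [267.  219.2] expected [267.3 217. ] bbox 251 212 33 32 onplane [0.557  0.1158 0.102 ]
top [246.3 173.3] 12.4 [0.5647 0.1026 0.102 ] tri (array([0.56574909, 0.10361494, 0.09407289]), np.float64(0.00023887136300476572))
((182.81817626953125, 173.18182373046875), 10.564741134643555) [0.57256534 0.30997438 0.032     ]
```

>>> jog_arm:
  commands:
    - {"travel": [1.5,1,15],"rot": [0,0,0],"claw": 0}
    - {"travel": [0,0,25],"rot": [0,0,0],"claw": 0}
    - {"travel": [0,0,20],"rot": [0,0,0],"claw": 0}
    - {"travel": [0,0,10],"rot": [0,0,0],"claw": 0}
    - {"travel": [0,0,4],"rot": [0,0,0],"claw": 0}

```text
time: 30.3
tool_pos: [0.5718, 0.3105, 0.0142]
tcp_rot: [-2.221, -2.221, 0.002]
wrist_force: [0.4, -0.1, 0.5]
width: 0.999
grip_force: 0.0
```

>>> jog_arm:
  commands:
    - {"travel": [0,0,3],"rot": [0,0,0],"claw": 0}
    - {"travel": [0,0,0],"rot": [0,0,0],"claw": 0}
    - {"travel": [0,0,0],"rot": [0,0,0],"claw": 0}
    - {"travel": [0,0,0],"rot": [0,0,0],"claw": 0}
    - {"travel": [0,0,0],"rot": [0,0,0],"claw": 0}

```text
time: 30.8
tool_pos: [0.5726, 0.311, 0.0128]
tcp_rot: [2.221, 2.221, 0.002]
wrist_force: [0.1, 0.3, -0.3]
width: 1.001
grip_force: 0.0
```

```bash
python3 - <<'E'
from h import *
cups('13','AE'); t,s=load('t13'),load('s13')
im=s['color']; m=lilac(im)&((im.min(2)>155)|(im.max(2)<140))
for cc in range(252,286,4): print(cc,' '.join(str(int(im[r,cc,1])) for r in range(204,256,2)))
E
```

```text
A [[4.3, 0.6, 160], [-0.6, 0.5, 407]]
E [[0.2, 0.1, 316], [2.1, -0.5, 105]]
30.9 [0.5724 0.3109 0.0125] [-0.2 -0.1 -0.3] 0.999
252 206 212 213 196 164 226 226 225 226 226 226 244 228 227 227 183 151 153 151 160 132 122 165 140 90 221
256 198 206 209 167 130 226 218 207 216 218 221 220 205 218 151 151 153 151 151 150 154 137 125 169 116 179
260 202 228 226 226 228 164 106 128 102 194 202 205 206 191 211 209 161 154 152 154 152 162 110 166 138 94
264 96 227 227 227 220 117 115 194 203 203 183 206 180 179 190 185 184 165 156 154 155 154 106 118 169 115
268 23 24 31 37 181 161 190 206 203 170 148 139 153 150 155 157 151 115 138 153 155 155 101 109 163 139
272 22 22 18 20 20 197 210 204 200 131 117 97 116 117 137 120 132 115 93 152 154 151 76 108 122 171
276 20 21 21 19 22 155 202 196 113 103 101 112 103 102 108 110 100 88 72 152 155 129 62 114 129 81
280 19 21 22 20 21 24 205 228 227 227 227 226 119 78 73 75 74 76 146 155 159 74 62 121 97 62
284 22 22 22 22 22 19 227 227 227 228 227 227 212 80 75 75 77 105 156 157 79 57 86 65 63 114
```

>>> jog_arm:
  commands:
    - {"travel": [-0.5,0,3],"rot": [0,0,0],"claw": 0}
    - {"travel": [0,0,0],"rot": [0,0,0],"claw": 60}
    - {"travel": [0,0,0],"rot": [0,0,0],"claw": 80}
    - {"travel": [0,0,0],"rot": [0,0,0],"claw": 110}
    - {"travel": [0,0,0],"rot": [0,0,0],"claw": 130}

```text
time: 31.4
tool_pos: [0.5723, 0.3103, 0.0092]
tcp_rot: [2.221, 2.221, 0.0]
wrist_force: [0.3, -0.9, 1.5]
width: 0.766
grip_force: 39.1
```

>>> jog_arm:
  commands:
    - {"travel": [0,0,0],"rot": [0,0,0],"claw": 130}
    - {"travel": [0,0,0],"rot": [0,0,0],"claw": 130}
    - {"travel": [0,0,-4],"rot": [0,0,0],"claw": 130}
    - {"travel": [0,0,-12],"rot": [0,0,0],"claw": 130}
    - {"travel": [0,0,-30],"rot": [0,0,0],"claw": 130}

```text
time: 31.9
tool_pos: [0.5693, 0.3089, 0.0525]
tcp_rot: [-2.22, -2.22, 0.011]
wrist_force: [0.4, 0.4, -0.7]
width: 0.763
grip_force: 39.3
```

>>> jog_arm:
  commands:
    - {"travel": [0,0,-45],"rot": [0,0,0],"claw": 130}
    - {"travel": [0,0,-40],"rot": [0,0,0],"claw": 130}
    - {"travel": [0,0,-14],"rot": [0,0,0],"claw": 130}
    - {"travel": [0,0,0],"rot": [0,0,0],"claw": 130}
    - {"travel": [0,0,0],"rot": [0,0,0],"claw": 130}

```text
time: 32.4
tool_pos: [0.5713, 0.3099, 0.1531]
tcp_rot: [-2.221, -2.221, 0.002]
wrist_force: [-1.2, -0.4, -1.4]
width: 0.765
grip_force: 39.3
```

```bash
python3 - <<'E'
from h import *
held('14')
E
```

```text
[0.5703 0.3094 0.1511] 0.768 [ 0.3 -0.3 -1.6]
top pred [169.8 166.5] fit [169.6 165.8] 11 offset mm [1.9 0.8]
```

>>> jog_arm:
  commands:
    - {"travel": [-20,0,0],"rot": [0,0,0],"claw": 130}
    - {"travel": [-45,-1,0],"rot": [0,0,0],"claw": 130}
    - {"travel": [-48,-2,0],"rot": [0,0,0],"claw": 130}
    - {"travel": [-48,-1,0],"rot": [0,0,0],"claw": 130}
    - {"travel": [-30,-1,0],"rot": [0,0,0],"claw": 130}

```text
time: 33.0
tool_pos: [0.5652, 0.1153, 0.1519]
tcp_rot: [-2.222, -2.219, 0.007]
wrist_force: [0.2, 0.4, -0.4]
width: 0.768
grip_force: 39.3
```

>>> jog_arm:
  commands:
    - {"travel": [-15,-0.5,0],"rot": [0,0,0],"claw": 130}
    - {"travel": [0,0,8],"rot": [0,0,0],"claw": 130}
    - {"travel": [0,0,10],"rot": [0,0,0],"claw": 130}
    - {"travel": [0,0,8],"rot": [0,0,0],"claw": 130}
    - {"travel": [0,0,3],"rot": [0,0,0],"claw": 130}

```text
time: 33.5
tool_pos: [0.5653, 0.1053, 0.1229]
tcp_rot: [-2.218, -2.222, 0.004]
wrist_force: [-0.3, -0.4, -0.6]
width: 0.771
grip_force: 39.3
```

>>> jog_arm:
  commands:
    - {"travel": [0,0,0],"rot": [0,0,0],"claw": 130}
    - {"travel": [0,0,0],"rot": [0,0,0],"claw": 130}
    - {"travel": [0,0,0],"rot": [0,0,0],"claw": 130}
    - {"travel": [0,0,0],"rot": [0,0,0],"claw": 130}
    - {"travel": [0,0,0],"rot": [0,0,0],"claw": 130}

```text
time: 34.0
tool_pos: [0.5669, 0.1044, 0.1255]
tcp_rot: [2.221, 2.221, 0.001]
wrist_force: [-0.0, -0.6, -1.1]
width: 0.769
grip_force: 39.3
```

>>> jog_arm:
  commands:
    - {"travel": [-1,-1.5,8],"rot": [0,0,0],"claw": 130}
    - {"travel": [0,0,6],"rot": [0,0,0],"claw": 130}
    - {"travel": [0,0,3],"rot": [0,0,0],"claw": 130}
    - {"travel": [0,0,2],"rot": [0,0,0],"claw": 130}
    - {"travel": [0,0,0],"rot": [0,0,0],"claw": 130}

```text
time: 34.5
tool_pos: [0.5648, 0.1032, 0.1055]
tcp_rot: [-2.221, -2.221, 0.001]
wrist_force: [-0.3, -0.4, -0.6]
width: 0.769
grip_force: 39.3
```

>>> jog_arm:
  commands:
    - {"travel": [0,0,2],"rot": [0,0,0],"claw": 130}
    - {"travel": [0,0,2],"rot": [0,0,0],"claw": 130}
    - {"travel": [0,0,2],"rot": [0,0,0],"claw": 130}
    - {"travel": [0,0,1],"rot": [0,0,0],"claw": 130}
    - {"travel": [0,0,0],"rot": [0,0,0],"claw": 130}

```text
time: 35.0
tool_pos: [0.565, 0.1033, 0.0988]
tcp_rot: [-2.221, -2.221, 0.001]
wrist_force: [-0.0, 0.4, -0.9]
width: 0.767
grip_force: 39.3
```

>>> jog_arm:
  commands:
    - {"travel": [0,0,1],"rot": [0,0,0],"claw": 130}
    - {"travel": [0,0,0.5],"rot": [0,0,0],"claw": 130}
    - {"travel": [0,0,0],"rot": [0,0,0],"claw": 130}
    - {"travel": [0,0,0],"rot": [0,0,0],"claw": 130}
    - {"travel": [0,0,0],"rot": [0,0,0],"claw": 130}

```text
time: 35.5
tool_pos: [0.5652, 0.1033, 0.0977]
tcp_rot: [2.221, 2.221, 0.0]
wrist_force: [0.1, 0.0, -0.0]
width: 0.767
grip_force: 39.3
```

>>> jog_arm:
  commands:
    - {"travel": [0,0,0.2],"rot": [0,0,0],"claw": 130}
    - {"travel": [0,0,0],"rot": [0,0,0],"claw": 130}
    - {"travel": [0,0,0],"rot": [0,0,0],"claw": 45}
    - {"travel": [0,0,0],"rot": [0,0,0],"claw": 20}
    - {"travel": [0,0,0],"rot": [0,0,0],"claw": 0}

```text
time: 36.0
tool_pos: [0.5653, 0.1033, 0.0976]
tcp_rot: [2.221, 2.221, 0.0]
wrist_force: [-0.1, -0.2, -0.2]
width: 1.0
grip_force: 0.0
```

>>> jog_arm:
  commands:
    - {"travel": [0,0,0],"rot": [0,0,0],"claw": 0}
    - {"travel": [0,0,-10],"rot": [0,0,0],"claw": 0}
    - {"travel": [0,0,-40],"rot": [0,0,0],"claw": 0}
    - {"travel": [0,0,-50],"rot": [0,0,0],"claw": 0}
    - {"travel": [0,0,-50],"rot": [0,0,0],"claw": 0}

```text
time: 36.5
tool_pos: [0.5645, 0.1032, 0.2492]
tcp_rot: [-2.221, -2.221, 0.001]
wrist_force: [0.6, -0.4, 0.6]
width: 1.0
grip_force: 0.0
```

>>> jog_arm:
  commands:
    - {"travel": [0,0,-12],"rot": [0,0,0],"claw": 0}
    - {"travel": [-10,1,0],"rot": [0,0,0],"claw": 0}
    - {"travel": [-30,2,0],"rot": [0,0,0],"claw": 0}
    - {"travel": [-45,3,0],"rot": [0,0,0],"claw": 0}
    - {"travel": [-48,4,0],"rot": [0,0,0],"claw": 0}

```text
time: 37.0
tool_pos: [0.5735, -0.0308, 0.2568]
tcp_rot: [-2.217, -2.222, 0.004]
wrist_force: [1.0, 0.3, 0.1]
width: 0.994
grip_force: 0.0
```

>>> jog_arm:
  commands:
    - {"travel": [-48,4,0],"rot": [0,0,0],"claw": 0}
    - {"travel": [-48,4,0],"rot": [0,0,0],"claw": 0}
    - {"travel": [-48,4,0],"rot": [0,0,0],"claw": 0}
    - {"travel": [-48,4,0],"rot": [0,0,0],"claw": 0}
    - {"travel": [-48,4,0],"rot": [0,0,0],"claw": 0}

```text
time: 37.5
tool_pos: [0.5933, -0.2718, 0.2564]
tcp_rot: [-2.219, -2.218, 0.002]
wrist_force: [0.4, 0.2, 0.6]
width: 0.998
grip_force: 0.0
```

>>> jog_arm:
  commands:
    - {"travel": [-48,3,0],"rot": [0,0,0],"claw": 0}
    - {"travel": [-38,2,0],"rot": [0,0,0],"claw": 0}
    - {"travel": [-15,1,0],"rot": [0,0,0],"claw": 0}
    - {"travel": [-5,0,0],"rot": [0,0,0],"claw": 0}
    - {"travel": [0,0,0],"rot": [0,0,0],"claw": 0}

```text
time: 38.0
tool_pos: [0.6002, -0.3754, 0.2576]
tcp_rot: [-2.22, -2.218, 0.0]
wrist_force: [0.5, 0.0, 0.1]
width: 1.0
grip_force: 0.0
```

```bash
cat >> h.py <<'E'
def stk(tag,n):
    t,s=load('t'+tag),load('s'+tag); zb=.034+.018*(n-1)
    q=proj(t,[PAN[0],PAN[1],zb+.032]); o,k=rim(t,q,18); f=least_squares(lambda c:np.hypot(*(k-c).T)-11.6,q,loss='soft_l1')
    print('stack top-view',f.x.round(1),onz(t,*f.x,zb+.032).round(4),'res',np.abs(f.fun).mean().round(2))
    m=lilac(s['color'])&(s['color'].max(2)>160); q=proj(s,[*f'' or PAN[:2],zb+.032]) if 0 else proj(s,[PAN[0],PAN[1],zb+.032])
    c=int(round(q[0])); top=[(x,int(np.nonzero(lilac(s['color'])[int(q[1])-25:int(q[1])+40,x])[0][0])+int(q[1])-25) for x in range(c-9,c+10,3)]
    C=np.array([proj(s,[PAN[0]+.0015+.033*np.cos(a),PAN[1]+.033*np.sin(a),zb+.032]) for a in np.linspace(0,6.28,60)])
    print('side first cup rows',top,'pred rim box',C.min(0).round(1),C.max(0).round(1))
E
python3 -c "
from h import *
cups('15','E'); stk('15',4)"
```

```text
Traceback (most recent call last):
  File "h.py", line 64
    m=lilac(s['color'])&(s['color'].max(2)>160); q=proj(s,[*f'' or PAN[:2],zb+.032]) if 0 else proj(s,[PAN[0],PAN[1],zb+.032])
                                                                ^^
SyntaxError: invalid syntax
```

```bash
sed -i "s/^    m=lilac(s\['color'\])&.*/    q=proj(s,[PAN[0],PAN[1],zb+.032])/" h.py
python3 -c "
from h import *
cups('15','E'); stk('15',4)"
```

```text
E [[7.6, -2.9, 27], [2.1, -0.7, 100]]
38.1 [ 0.6009 -0.3741  0.2587] [-0.5  0.7  0.2] 0.996
stack top-view [245.8 172.9] [0.563  0.1016 0.12  ] res 0.69
side first cup rows [(258, 210), (261, 209), (264, 205), (267, 207), (270, 207), (273, 208), (276, 209)] pred rim box [255.4 206.7] [277.5 216.8]
```

Four cups are nested: the rim's top row in the side view is about 206, as predicted. Cup E hasn't moved, so I descend on it.

>>> jog_arm:
  commands:
    - {"travel": [-2,1,30],"rot": [0,0,0],"claw": 0}
    - {"travel": [0,0,50],"rot": [0,0,0],"claw": 0}
    - {"travel": [0,0,50],"rot": [0,0,0],"claw": 0}
    - {"travel": [0,0,40],"rot": [0,0,0],"claw": 0}
    - {"travel": [0,0,20],"rot": [0,0,0],"claw": 0}

```text
time: 38.6
tool_pos: [0.5997, -0.3735, 0.0643]
tcp_rot: [-2.214, -2.219, 0.002]
wrist_force: [-0.2, 0.9, 0.9]
width: 0.994
grip_force: 0.0
```

>>> jog_arm:
  commands:
    - {"travel": [0,0,15],"rot": [0,0,0],"claw": 0}
    - {"travel": [0,0,10],"rot": [0,0,0],"claw": 0}
    - {"travel": [0,0,5],"rot": [0,0,0],"claw": 0}
    - {"travel": [0,0,0],"rot": [0,0,0],"claw": 0}
    - {"travel": [0,0,0],"rot": [0,0,0],"claw": 0}

```text
time: 39.1
tool_pos: [0.6032, -0.3783, 0.0411]
tcp_rot: [2.22, 2.22, 0.001]
wrist_force: [0.2, -0.9, 0.8]
width: 1.001
grip_force: 0.0
```

```bash
python3 - <<'E'
from h import *
cups('16','E'); t,s=load('t16'),load('s16'); stk('16',4)
S=monitor.read_state(); p=proj(s,S['tool_pos']).astype(int); q=proj(t,S['tool_pos']).astype(int)
b=cv2.resize(s['color'][p[1]-35:p[1]+35,p[0]-35:p[0]+35],(400,400),interpolation=cv2.INTER_CUBIC)
a=cv2.resize(t['color'][q[1]-35:q[1]+35,q[0]-35:q[0]+35],(400,400),interpolation=cv2.INTER_CUBIC)
cv2.imwrite('pics/v16.png',np.hstack([a,b]))
E
```

```text
E [None, [2.3, -0.5, 104]]
39.2 [ 0.6031 -0.3784  0.0411] [-0.5  0.   0.4] 0.996
stack top-view [245.9 172.9] [0.5632 0.1015 0.12  ] res 0.7
side first cup rows [(258, 210), (261, 208), (264, 205), (267, 207), (270, 207), (273, 208), (276, 209)] pred rim box [255.4 206.7] [277.5 216.8]
```

View pics/v16.png

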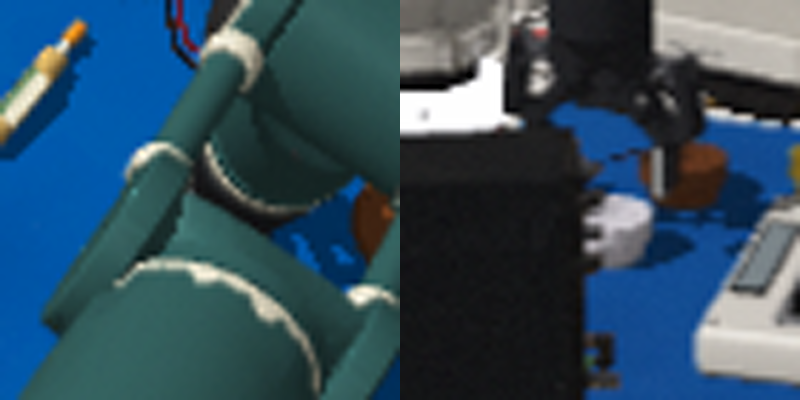

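The side crop shows the -x finger just beyond cup E's near edge and clear of the brown look-alike. I shift 2 mm and lower.

>>> jog_arm:
  commands:
    - {"travel": [2,-1,10],"rot": [0,0,0],"claw": 0}
    - {"travel": [0,0,10],"rot": [0,0,0],"claw": 0}
    - {"travel": [0,0,7],"rot": [0,0,0],"claw": 0}
    - {"travel": [0,0,4],"rot": [0,0,0],"claw": 0}
    - {"travel": [0,0,0],"rot": [0,0,0],"claw": 0}

```text
time: 39.7
tool_pos: [0.6002, -0.3752, 0.0067]
tcp_rot: [-2.22, -2.22, 0.001]
wrist_force: [-0.0, 0.4, -0.0]
width: 0.998
grip_force: 0.0
```

>>> jog_arm:
  commands:
    - {"travel": [0,0,0.5],"rot": [0,0,0],"claw": 0}
    - {"travel": [0,0,0],"rot": [0,0,0],"claw": 60}
    - {"travel": [0,0,0],"rot": [0,0,0],"claw": 80}
    - {"travel": [0,0,0],"rot": [0,0,0],"claw": 110}
    - {"travel": [0,0,0],"rot": [0,0,0],"claw": 130}

```text
time: 40.2
tool_pos: [0.6017, -0.3762, 0.0088]
tcp_rot: [2.22, 2.22, 0.0]
wrist_force: [-0.6, 0.5, 2.5]
width: 0.767
grip_force: 39.4
```

>>> jog_arm:
  commands:
    - {"travel": [0,0,0],"rot": [0,0,0],"claw": 130}
    - {"travel": [0,0,0],"rot": [0,0,0],"claw": 130}
    - {"travel": [0,0,-4],"rot": [0,0,0],"claw": 130}
    - {"travel": [0,0,-12],"rot": [0,0,0],"claw": 130}
    - {"travel": [0,0,-30],"rot": [0,0,0],"claw": 130}

```text
time: 40.7
tool_pos: [0.5979, -0.3734, 0.0501]
tcp_rot: [-2.215, -2.215, 0.003]
wrist_force: [-0.1, -0.9, -1.9]
width: 0.773
grip_force: 39.5
```

>>> jog_arm:
  commands:
    - {"travel": [0,0,-50],"rot": [0,0,0],"claw": 130}
    - {"travel": [0,0,-50],"rot": [0,0,0],"claw": 130}
    - {"travel": [0,0,-50],"rot": [0,0,0],"claw": 130}
    - {"travel": [0,0,-40],"rot": [0,0,0],"claw": 130}
    - {"travel": [0,0,-14],"rot": [0,0,0],"claw": 130}

```text
time: 41.2
tool_pos: [0.6031, -0.377, 0.2651]
tcp_rot: [2.215, 2.215, 0.003]
wrist_force: [-0.6, -0.0, 0.0]
width: 0.774
grip_force: 39.6
```

>>> jog_arm:
  commands:
    - {"travel": [0,0,0],"rot": [0,0,0],"claw": 130}
    - {"travel": [0,0,0],"rot": [0,0,0],"claw": 130}
    - {"travel": [0,0,0],"rot": [0,0,0],"claw": 130}
    - {"travel": [0,0,0],"rot": [0,0,0],"claw": 130}
    - {"travel": [0,0,0],"rot": [0,0,0],"claw": 130}

```text
time: 41.7
tool_pos: [0.6004, -0.3752, 0.2553]
tcp_rot: [-2.219, -2.219, 0.001]
wrist_force: [0.5, -0.4, -1.5]
width: 0.766
grip_force: 39.6
```

```bash
python3 - <<'E'
from h import *
try: held('17')
except Exception as e: print(e)
t,s=load('t17'),load('s17'); S=monitor.read_state(); T=S['tool_pos']+[0,0,.023]; q=proj(s,T); o=rim(s,q+[0,5],22); print('side bbox',o[0][1] if o else None)
for r,z in((.033,0),(.026,-.032)):
    C=np.array([proj(s,T+[r*np.cos(a),r*np.sin(a),z]) for a in np.linspace(0,6.28,60)]); print(C.min(0).round(1),C.max(0).round(1))
E
```

```text
[ 0.6008 -0.3755  0.2566] 0.771 [ 0.1  0.5 -1.2]
top pred [420.5 152.1] fit [419.1 150.9] 6 offset mm [3.1 3.6]
side bbox [317 116  16  13 174]
[316.8 116.7] [334.3 121.4]
[318.8 125.4] [332.5 129.3]
```

>>> jog_arm:
  commands:
    - {"travel": [10,-1,0],"rot": [0,0,0],"claw": 130}
    - {"travel": [30,-2,0],"rot": [0,0,0],"claw": 130}
    - {"travel": [45,-3,0],"rot": [0,0,0],"claw": 130}
    - {"travel": [48,-4,0],"rot": [0,0,0],"claw": 130}
    - {"travel": [48,-4,0],"rot": [0,0,0],"claw": 130}

```text
time: 42.3
tool_pos: [0.5866, -0.1927, 0.258]
tcp_rot: [2.222, 2.22, 0.001]
wrist_force: [0.3, 0.7, -1.3]
width: 0.767
grip_force: 39.6
```

>>> jog_arm:
  commands:
    - {"travel": [48,-4,0],"rot": [0,0,0],"claw": 130}
    - {"travel": [48,-4,0],"rot": [0,0,0],"claw": 130}
    - {"travel": [48,-4,0],"rot": [0,0,0],"claw": 130}
    - {"travel": [48,-4,0],"rot": [0,0,0],"claw": 130}
    - {"travel": [48,-3,0],"rot": [0,0,0],"claw": 130}

```text
time: 42.8
tool_pos: [0.5672, 0.0477, 0.2584]
tcp_rot: [2.221, 2.221, 0.001]
wrist_force: [0.3, 1.4, -1.4]
width: 0.771
grip_force: 39.6
```

>>> jog_arm:
  commands:
    - {"travel": [38,-2,0],"rot": [0,0,0],"claw": 130}
    - {"travel": [15,-1,0],"rot": [0,0,0],"claw": 130}
    - {"travel": [5,0,0],"rot": [0,0,0],"claw": 130}
    - {"travel": [0,0,0],"rot": [0,0,0],"claw": 130}
    - {"travel": [0,0,0],"rot": [0,0,0],"claw": 130}

```text
time: 43.3
tool_pos: [0.5653, 0.1021, 0.2579]
tcp_rot: [2.222, 2.22, -0.001]
wrist_force: [0.2, 0.6, -0.3]
width: 0.767
grip_force: 39.6
```

>>> jog_arm:
  commands:
    - {"travel": [0,0,20],"rot": [0,0,0],"claw": 130}
    - {"travel": [0,0,40],"rot": [0,0,0],"claw": 130}
    - {"travel": [0,0,30],"rot": [0,0,0],"claw": 130}
    - {"travel": [0,0,15],"rot": [0,0,0],"claw": 130}
    - {"travel": [0,0,5],"rot": [0,0,0],"claw": 130}

```text
time: 43.8
tool_pos: [0.5639, 0.1018, 0.1457]
tcp_rot: [-2.222, -2.218, 0.005]
wrist_force: [-0.2, -0.3, -0.7]
width: 0.77
grip_force: 39.5
```

>>> jog_arm:
  commands:
    - {"travel": [0,0,0],"rot": [0,0,0],"claw": 130}
    - {"travel": [0,0,0],"rot": [0,0,0],"claw": 130}
    - {"travel": [0,0,0],"rot": [0,0,0],"claw": 130}
    - {"travel": [0,0,0],"rot": [0,0,0],"claw": 130}
    - {"travel": [0,0,0],"rot": [0,0,0],"claw": 130}

```text
time: 44.3
tool_pos: [0.5657, 0.1035, 0.1489]
tcp_rot: [2.221, 2.221, 0.002]
wrist_force: [-1.0, 0.2, -0.9]
width: 0.77
grip_force: 39.6
```

```bash
python3 - <<'E'
from h import *
t,s=grab('top','t18'),grab('side','s18'); S=monitor.read_state(); print(S['tool_pos'].round(4),S['wrist_force'].round(1))
T=S['tool_pos']+[0,0,.023]; q=proj(s,T); o=rim(s,q+[0,5],22); print('side bbox',o[0][1] if o else None)
for X,r,z in((T,.033,0),(T,.026,-.032),(np.array([.565,.103,.12]),.033,0)):
    C=np.array([proj(s,X+[r*np.cos(a),r*np.sin(a),z]) for a in np.linspace(0,6.28,60)]); print(C.min(0).round(1),C.max(0).round(1))
b=cv2.resize(s['color'][180:250,230:310],None,fx=7,fy=7,interpolation=cv2.INTER_CUBIC)
cv2.imwrite('pics/v18.png',b)
E
```

```text
[0.5654 0.1034 0.1484] [ 0.   0.5 -1. ]
side bbox [252 191  26  33 601]
[254.  191.4] [276.4 201. ]
[257.2 202. ] [274.8 209.7]
[255.6 206.6] [277.7 216.7]
```

View pics/v18.png

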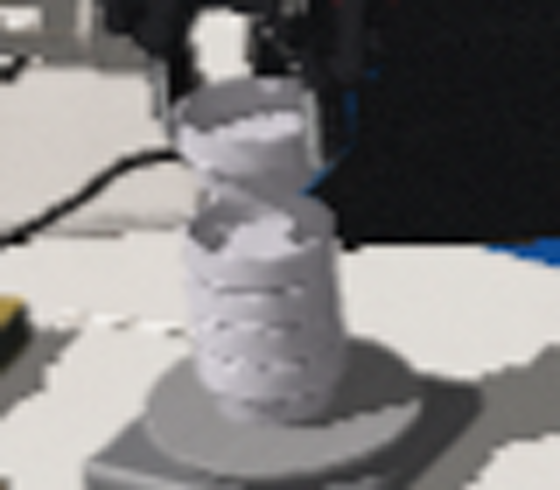

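The picture shows four cups stacked square and upright, with the fifth held level right above them. I lower it slowly.

>>> jog_arm:
  commands:
    - {"travel": [-0.6,-0.4,8],"rot": [0,0,0],"claw": 130}
    - {"travel": [0,0,7],"rot": [0,0,0],"claw": 130}
    - {"travel": [0,0,4],"rot": [0,0,0],"claw": 130}
    - {"travel": [0,0,1],"rot": [0,0,0],"claw": 130}
    - {"travel": [0,0,0],"rot": [0,0,0],"claw": 130}

```text
time: 44.9
tool_pos: [0.5644, 0.1026, 0.1273]
tcp_rot: [-2.221, -2.221, 0.001]
wrist_force: [0.1, -0.4, -1.0]
width: 0.768
grip_force: 39.6
```

>>> jog_arm:
  commands:
    - {"travel": [0,0,2],"rot": [0,0,0],"claw": 130}
    - {"travel": [0,0,2],"rot": [0,0,0],"claw": 130}
    - {"travel": [0,0,2],"rot": [0,0,0],"claw": 130}
    - {"travel": [0,0,0],"rot": [0,0,0],"claw": 130}
    - {"travel": [0,0,0],"rot": [0,0,0],"claw": 130}

```text
time: 45.4
tool_pos: [0.5648, 0.1028, 0.1219]
tcp_rot: [-2.221, -2.221, -0.0]
wrist_force: [0.3, 0.7, -1.3]
width: 0.772
grip_force: 39.6
```

>>> jog_arm:
  commands:
    - {"travel": [0,0,2],"rot": [0,0,0],"claw": 130}
    - {"travel": [0,0,2],"rot": [0,0,0],"claw": 130}
    - {"travel": [0,0,1],"rot": [0,0,0],"claw": 130}
    - {"travel": [0,0,0],"rot": [0,0,0],"claw": 130}
    - {"travel": [0,0,0],"rot": [0,0,0],"claw": 130}

```text
time: 45.9
tool_pos: [0.5647, 0.1027, 0.1168]
tcp_rot: [-2.221, -2.221, -0.0]
wrist_force: [0.2, 0.8, -0.8]
width: 0.771
grip_force: 39.6
```

>>> jog_arm:
  commands:
    - {"travel": [0,0,0.8],"rot": [0,0,0],"claw": 130}
    - {"travel": [0,0,0.6],"rot": [0,0,0],"claw": 130}
    - {"travel": [0,0,0.2],"rot": [0,0,0],"claw": 130}
    - {"travel": [0,0,0],"rot": [0,0,0],"claw": 130}
    - {"travel": [0,0,0],"rot": [0,0,0],"claw": 130}

```text
time: 46.4
tool_pos: [0.5648, 0.1027, 0.1153]
tcp_rot: [2.221, 2.221, 0.0]
wrist_force: [0.4, 0.9, -1.8]
width: 0.771
grip_force: 39.6
```

>>> jog_arm:
  commands:
    - {"travel": [0,0,0],"rot": [0,0,0],"claw": 45}
    - {"travel": [0,0,0],"rot": [0,0,0],"claw": 20}
    - {"travel": [0,0,0],"rot": [0,0,0],"claw": 0}
    - {"travel": [0,0,0],"rot": [0,0,0],"claw": 0}
    - {"travel": [0,0,-10],"rot": [0,0,0],"claw": 0}

```text
time: 46.9
tool_pos: [0.5634, 0.1025, 0.1241]
tcp_rot: [-2.22, -2.22, 0.004]
wrist_force: [-1.4, -0.6, -1.0]
width: 0.998
grip_force: 0.0
```

>>> jog_arm:
  commands:
    - {"travel": [0,0,-30],"rot": [0,0,0],"claw": 0}
    - {"travel": [0,0,-50],"rot": [0,0,0],"claw": 0}
    - {"travel": [0,0,-45],"rot": [0,0,0],"claw": 0}
    - {"travel": [0,0,-15],"rot": [0,0,0],"claw": 0}
    - {"travel": [-10,-4,0],"rot": [0,0,0],"claw": 255}

```text
time: 47.4
tool_pos: [0.5631, 0.0934, 0.2699]
tcp_rot: [2.217, 2.219, 0.01]
wrist_force: [0.8, 0.3, 0.1]
width: 0.855
grip_force: 0.0
```

>>> jog_arm:
  commands:
    - {"travel": [-30,-10,0],"rot": [0,0,0],"claw": 255}
    - {"travel": [-45,-15,0],"rot": [0,0,0],"claw": 255}
    - {"travel": [-45,-16,0],"rot": [0,0,0],"claw": 255}
    - {"travel": [-45,-16,0],"rot": [0,0,0],"claw": 255}
    - {"travel": [-45,-16,0],"rot": [0,0,0],"claw": 255}

```text
time: 47.9
tool_pos: [0.4849, -0.1188, 0.2625]
tcp_rot: [-2.218, -2.219, 0.004]
wrist_force: [-0.1, -0.0, -0.1]
width: 0.003
grip_force: 0.0
```

>>> jog_arm:
  commands:
    - {"travel": [-45,-16,0],"rot": [0,0,0],"claw": 255}
    - {"travel": [-45,-16,0],"rot": [0,0,0],"claw": 255}
    - {"travel": [-45,-16,0],"rot": [0,0,0],"claw": 255}
    - {"travel": [-45,-16,0],"rot": [0,0,0],"claw": 255}
    - {"travel": [-29,-12,0],"rot": [0,0,0],"claw": 255}

```text
time: 48.4
tool_pos: [0.4085, -0.3283, 0.2624]
tcp_rot: [-2.221, -2.216, 0.002]
wrist_force: [0.2, 0.6, 0.3]
width: 0.0
grip_force: 0.0
```

```bash
python3 - <<'E'
from h import *
cups('19',''); stk('19',5)
s=load('s19'); b=cv2.resize(s['color'][180:250,230:310],None,fx=7,fy=7,interpolation=cv2.INTER_CUBIC)
cv2.imwrite('pics/v19.png',b)
E
```

```text
48.5 [ 0.4083 -0.3289  0.2624] [0.1 0.8 0.4] 0.003
stack top-view [245.7 172.3] [0.5623 0.0997 0.138 ] res 0.87
side first cup rows [(257, 205), (260, 203), (263, 202), (266, 202), (269, 202), (272, 202), (275, 204)] pred rim box [254.9 201.4] [277.1 211.4]
```

View pics/v19.png

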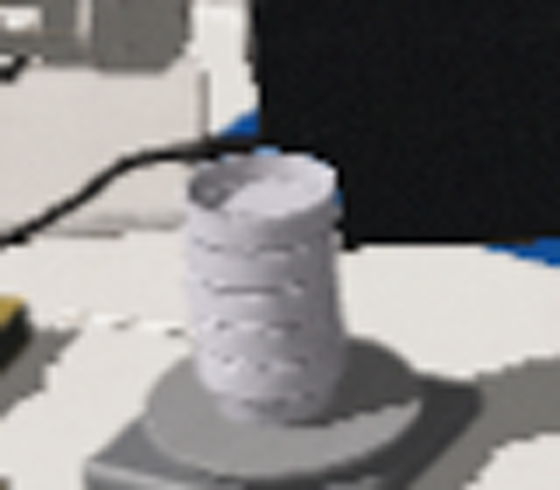

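All five cups are nested upright in one stack on the pan. The rim's top row is 202 against 201.4 predicted. Now the cross key at (.4115,-.326).

>>> jog_arm:
  commands:
    - {"travel": [2,2,30],"rot": [0,0,0],"claw": 255}
    - {"travel": [0,0,50],"rot": [0,0,0],"claw": 255}
    - {"travel": [0,0,50],"rot": [0,0,0],"claw": 255}
    - {"travel": [0,0,35],"rot": [0,0,0],"claw": 255}
    - {"travel": [0,0,15],"rot": [0,0,0],"claw": 255}

```text
time: 49.0
tool_pos: [0.4097, -0.3202, 0.0793]
tcp_rot: [-2.213, -2.214, 0.001]
wrist_force: [-0.1, 0.3, 0.0]
width: -0.002
grip_force: 0.0
```

>>> jog_arm:
  commands:
    - {"travel": [0,0,0],"rot": [0,0,0],"claw": 255}
    - {"travel": [0,0,0],"rot": [0,0,0],"claw": 255}
    - {"travel": [0,0,0],"rot": [0,0,0],"claw": 255}
    - {"travel": [0,0,0],"rot": [0,0,0],"claw": 255}
    - {"travel": [0,0,0],"rot": [0,0,0],"claw": 255}

```text
time: 49.5
tool_pos: [0.4147, -0.3252, 0.087]
tcp_rot: [2.219, 2.219, 0.0]
wrist_force: [0.0, 0.5, -0.4]
width: -0.001
grip_force: 0.0
```

>>> jog_arm:
  commands:
    - {"travel": [-1,-3,8],"rot": [0,0,0],"claw": 255}
    - {"travel": [0,0,10],"rot": [0,0,0],"claw": 255}
    - {"travel": [0,0,7],"rot": [0,0,0],"claw": 255}
    - {"travel": [0,0,3],"rot": [0,0,0],"claw": 255}
    - {"travel": [0,0,0],"rot": [0,0,0],"claw": 255}

```text
time: 50.0
tool_pos: [0.41, -0.3247, 0.056]
tcp_rot: [-2.22, -2.22, 0.0]
wrist_force: [-0.8, -0.2, -0.7]
width: 0.001
grip_force: 0.0
```

>>> jog_arm:
  commands:
    - {"travel": [0,0,0],"rot": [0,0,0],"claw": 255}
    - {"travel": [0,0,0],"rot": [0,0,0],"claw": 255}
    - {"travel": [0,0,0],"rot": [0,0,0],"claw": 255}
    - {"travel": [0,0,0],"rot": [0,0,0],"claw": 255}
    - {"travel": [0,0,0],"rot": [0,0,0],"claw": 255}

```text
time: 50.5
tool_pos: [0.4109, -0.3254, 0.0575]
tcp_rot: [2.221, 2.221, 0.0]
wrist_force: [0.1, -0.6, 0.0]
width: 0.002
grip_force: 0.0
```

Aligned. Same press profile as for the square key, then lift and go to the bar key.

>>> jog_arm:
  commands:
    - {"travel": [0,0,3],"rot": [0,0,0],"claw": 255}
    - {"travel": [0,0,3],"rot": [0,0,0],"claw": 255}
    - {"travel": [0,0,3],"rot": [0,0,0],"claw": 255}
    - {"travel": [0,0,1],"rot": [0,0,0],"claw": 255}
    - {"travel": [0,0,0.8],"rot": [0,0,0],"claw": 255}

```text
time: 51.0
tool_pos: [0.4111, -0.3256, 0.0477]
tcp_rot: [2.221, 2.221, 0.0]
wrist_force: [-2.8, 2.5, 15.3]
width: -0.003
grip_force: 7.5
```

>>> jog_arm:
  commands:
    - {"travel": [0,0,0.7],"rot": [0,0,0],"claw": 255}
    - {"travel": [0,0,0],"rot": [0,0,0],"claw": 255}
    - {"travel": [0,0,0],"rot": [0,0,0],"claw": 255}
    - {"travel": [0,0,0],"rot": [0,0,0],"claw": 255}
    - {"travel": [0,0,0],"rot": [0,0,0],"claw": 255}

```text
time: 51.5
tool_pos: [0.4112, -0.3257, 0.0478]
tcp_rot: [2.221, 2.221, 0.0]
wrist_force: [-4.3, 2.6, 15.3]
width: -0.005
grip_force: 7.5
```

>>> jog_arm:
  commands:
    - {"travel": [0,0,-8],"rot": [0,0,0],"claw": 255}
    - {"travel": [0,0,-10],"rot": [0,0,0],"claw": 255}
    - {"travel": [0,0,-8],"rot": [0,0,0],"claw": 255}
    - {"travel": [0,0,0],"rot": [0,0,0],"claw": 255}
    - {"travel": [-10,2,0],"rot": [0,0,0],"claw": 255}

```text
time: 52.0
tool_pos: [0.4123, -0.3346, 0.0715]
tcp_rot: [-2.22, -2.222, -0.0]
wrist_force: [-0.6, -1.1, -0.8]
width: -0.001
grip_force: 0.0
```

>>> jog_arm:
  commands:
    - {"travel": [-30,5,0],"rot": [0,0,0],"claw": 255}
    - {"travel": [-30,6,0],"rot": [0,0,0],"claw": 255}
    - {"travel": [-23,4,0],"rot": [0,0,0],"claw": 255}
    - {"travel": [-10,2,0],"rot": [0,0,0],"claw": 255}
    - {"travel": [0,0,0],"rot": [0,0,0],"claw": 255}

```text
time: 52.5
tool_pos: [0.4296, -0.4295, 0.0712]
tcp_rot: [-2.223, -2.219, -0.0]
wrist_force: [-0.9, -0.5, 0.1]
width: -0.0
grip_force: 0.0
```

>>> jog_arm:
  commands:
    - {"travel": [0,0,6],"rot": [0,0,0],"claw": 255}
    - {"travel": [0,0,6],"rot": [0,0,0],"claw": 255}
    - {"travel": [0,0,3],"rot": [0,0,0],"claw": 255}
    - {"travel": [0,0,0],"rot": [0,0,0],"claw": 255}
    - {"travel": [0,0,0],"rot": [0,0,0],"claw": 255}

```text
time: 53.0
tool_pos: [0.4297, -0.4277, 0.0566]
tcp_rot: [-2.221, -2.222, -0.0]
wrist_force: [0.3, -1.0, -0.0]
width: -0.001
grip_force: 0.0
```

>>> jog_arm:
  commands:
    - {"travel": [-0.5,0,3],"rot": [0,0,0],"claw": 255}
    - {"travel": [0,0,3],"rot": [0,0,0],"claw": 255}
    - {"travel": [0,0,3],"rot": [0,0,0],"claw": 255}
    - {"travel": [0,0,0.8],"rot": [0,0,0],"claw": 255}
    - {"travel": [0,0,0.5],"rot": [0,0,0],"claw": 255}

```text
time: 53.5
tool_pos: [0.4303, -0.4292, 0.0479]
tcp_rot: [2.221, 2.221, 0.0]
wrist_force: [-1.1, 2.8, 10.6]
width: 0.001
grip_force: 5.4
```

>>> jog_arm:
  commands:
    - {"travel": [0,0,0.3],"rot": [0,0,0],"claw": 255}
    - {"travel": [0,0,0],"rot": [0,0,0],"claw": 255}
    - {"travel": [0,0,0],"rot": [0,0,0],"claw": 255}
    - {"travel": [0,0,0],"rot": [0,0,0],"claw": 255}
    - {"travel": [0,0,0],"rot": [0,0,0],"claw": 255}

```text
time: 54.0
tool_pos: [0.4303, -0.4292, 0.0479]
tcp_rot: [2.221, 2.22, 0.0]
wrist_force: [-2.6, 1.5, 9.4]
width: 0.002
grip_force: 5.0
```

>>> jog_arm:
  commands:
    - {"travel": [0,0,-8],"rot": [0,0,0],"claw": 255}
    - {"travel": [0,0,-10],"rot": [0,0,0],"claw": 255}
    - {"travel": [0,0,-8],"rot": [0,0,0],"claw": 255}
    - {"travel": [0,0,0],"rot": [0,0,0],"claw": 255}
    - {"travel": [8,-2,0],"rot": [0,0,0],"claw": 255}

```text
time: 54.5
tool_pos: [0.428, -0.4215, 0.0726]
tcp_rot: [2.221, 2.22, -0.0]
wrist_force: [-0.6, 0.0, -0.9]
width: -0.002
grip_force: 0.0
```

>>> jog_arm:
  commands:
    - {"travel": [17,-3,0],"rot": [0,0,0],"claw": 255}
    - {"travel": [16,-3,0],"rot": [0,0,0],"claw": 255}
    - {"travel": [8,-2,0],"rot": [0,0,0],"claw": 255}
    - {"travel": [0,0,0],"rot": [0,0,0],"claw": 255}
    - {"travel": [0,0,0],"rot": [0,0,0],"claw": 255}

```text
time: 55.0
tool_pos: [0.4199, -0.3798, 0.0723]
tcp_rot: [2.22, 2.222, -0.0]
wrist_force: [0.0, -0.4, 0.3]
width: 0.005
grip_force: 0.0
```

>>> jog_arm:
  commands:
    - {"travel": [0,0,6],"rot": [0,0,0],"claw": 255}
    - {"travel": [0,0,6],"rot": [0,0,0],"claw": 255}
    - {"travel": [0,0,3],"rot": [0,0,0],"claw": 255}
    - {"travel": [0,0,0],"rot": [0,0,0],"claw": 255}
    - {"travel": [0,0,0],"rot": [0,0,0],"claw": 255}

```text
time: 55.5
tool_pos: [0.4196, -0.3798, 0.0568]
tcp_rot: [-2.221, -2.221, 0.0]
wrist_force: [-0.1, 0.6, -0.4]
width: -0.003
grip_force: 0.0
```

>>> jog_arm:
  commands:
    - {"travel": [0.5,0,3],"rot": [0,0,0],"claw": 255}
    - {"travel": [0,0,3],"rot": [0,0,0],"claw": 255}
    - {"travel": [0,0,3],"rot": [0,0,0],"claw": 255}
    - {"travel": [0,0,0.8],"rot": [0,0,0],"claw": 255}
    - {"travel": [0,0,0.5],"rot": [0,0,0],"claw": 255}

```text
time: 56.0
tool_pos: [0.4202, -0.3798, 0.0479]
tcp_rot: [2.221, 2.221, -0.0]
wrist_force: [-1.5, 1.6, 9.1]
width: -0.003
grip_force: 4.6
```

>>> jog_arm:
  commands:
    - {"travel": [0,0,0.3],"rot": [0,0,0],"claw": 255}
    - {"travel": [0,0,0],"rot": [0,0,0],"claw": 255}
    - {"travel": [0,0,0],"rot": [0,0,0],"claw": 255}
    - {"travel": [0,0,0],"rot": [0,0,0],"claw": 255}
    - {"travel": [0,0,0],"rot": [0,0,0],"claw": 255}

```text
time: 56.5
tool_pos: [0.4202, -0.3798, 0.0479]
tcp_rot: [2.221, 2.221, -0.0]
wrist_force: [-2.8, 1.1, 8.2]
width: 0.003
grip_force: 4.2
```

>>> jog_arm:
  commands:
    - {"travel": [0,0,-8],"rot": [0,0,0],"claw": 255}
    - {"travel": [0,0,-20],"rot": [0,0,0],"claw": 255}
    - {"travel": [0,0,-40],"rot": [0,0,0],"claw": 255}
    - {"travel": [0,0,-30],"rot": [0,0,0],"claw": 255}
    - {"travel": [0,0,-10],"rot": [0,0,0],"claw": 255}

```text
time: 57.0
tool_pos: [0.4213, -0.3808, 0.1586]
tcp_rot: [2.217, 2.217, 0.0]
wrist_force: [0.6, -0.8, -0.1]
width: 0.007
grip_force: 0.0
```

>>> jog_arm:
  commands:
    - {"travel": [0,0,0],"rot": [0,0,0],"claw": 255}
    - {"travel": [0,0,0],"rot": [0,0,0],"claw": 255}
    - {"travel": [0,0,0],"rot": [0,0,0],"claw": 255}
    - {"travel": [0,0,0],"rot": [0,0,0],"claw": 255}
    - {"travel": [0,0,0],"rot": [0,0,0],"claw": 255}

```text
time: 57.5
tool_pos: [0.4191, -0.3787, 0.1531]
tcp_rot: [-2.22, -2.22, -0.0]
wrist_force: [-0.4, 0.0, 0.4]
width: 0.003
grip_force: 0.0
```

```bash
python3 -c "
from h import *
cups('20',''); stk('20',5)
for a in 'st':
    print(np.abs(load(a+'20')['color'][170:255,235:300].astype(int)-load(a+'19')['color'][170:255,235:300]).mean() if a=='s' else np.abs(load('t20')['color'][150:205,228:275].astype(int)-load('t19')['color'][150:205,228:275]).mean())"
```

```text
57.6 [ 0.4195 -0.379   0.1538] [ 0.  -0.1  0.4] 0.004
stack top-view [245.7 172.2] [0.5624 0.0995 0.138 ] res 0.85
side first cup rows [(257, 205), (260, 203), (263, 202), (266, 202), (269, 202), (272, 202), (275, 204)] pred rim box [254.9 201.4] [277.1 211.4]
1.0860935143288084
0.5315280464216634
```

The stack is unchanged, every key press reached the bottom, and the arm is clear. Handing in.

```bash
python3 -c "
from workcell import workorder
print(workorder.finish_job())"
```

```text
the job is handed in; nothing more can be done
None
```

I handed the job in with all five cups nested upright on the pan and the keys pressed in order (round, square, cross, bar, round), each to the bottom; the hand-in call returned no verdict.

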